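Gauge the dowel and press the bushings into the bearing block

TASK

Finish the bearing block: stand the steel dowel between the jaws of the bench gauge, let go of it, and slide the jaw up until it pushes the dowel against the sprung anvil and the anvil gives by a couple of millimetres. Then slide the jaw all the way back open, put the dowel fully down into the small hole of the block, and press every bronze bushing on the bench into a large bore of the block until its shoulder is flush on the block (bushings may be fitted at any time, in any bore). Leave the other things on the bench alone.

Things in the scene. Friction and masses are not known exactly. Their poses are not given: they have to be found in the camera images.
- block: aluminium bearing block fixed to the bench, 74 x 210 x 34 mm (x, y, z), origin at the centre of its underside, z up. Along its y axis, on its centre line, lie bore0, bore1, bore2 (y = -82, -28, +26 mm) and the smaller dowel hole (y = +76 mm). Mind the fixed lamp between robot and fixtures: its post stands at world x = 0.31, y = -0.03, 0.3 m high, with an arm 0.3 m over the bench running from it to y = 0.28
- bore0 (a point): centre of the mouth, at the top face of the block, of a bore 34 mm in diameter for a 32 mm bushing spigot; 26 mm deep. The point's axes are the block's. A spigot drops in 6 mm and then rests on a stiff rubber ring in the bore, which must be pressed down with about 8 N for another 8 mm until the bushing's shoulder lies on the block; the ring stays where it is pushed
- bore1 (a point): centre of the mouth, at the top face of the block, of a bore 34 mm in diameter for a 32 mm bushing spigot; 26 mm deep. The point's axes are the block's. A spigot drops in 6 mm and then rests on a stiff rubber ring in the bore, which must be pressed down with about 8 N for another 8 mm until the bushing's shoulder lies on the block; the ring stays where it is pushed
- bore2 (a point): centre of the mouth, at the top face of the block, of a bore 34 mm in diameter for a 32 mm bushing spigot; 26 mm deep. The point's axes are the block's. A spigot drops in 6 mm and then rests on a stiff rubber ring in the bore, which must be pressed down with about 8 N for another 8 mm until the bushing's shoulder lies on the block; the ring stays where it is pushed
- dowel_hole (a point): centre of the mouth, at the top face of the block, of the plain hole for the dowel: 22 mm in diameter, 26 mm deep (24 mm of the dowel stays above the block)
- bushing0_mid (a point): bronze headed bushing, 27 mm tall, 90 g: spigot 32 mm in diameter, 14 mm long, tapered foot; above it a round head (shoulder) 42 mm in diameter, 13 mm thick. Stands head up on the bench; fingers have room at its left and right, fixed clutter (up to 35 mm high) lies 3 to 5 cm behind. The point is at its centre, 13.5 mm above its foot, z up along its axis. May be absent (None)
- bushing1_mid (a point): bronze headed bushing, 27 mm tall, 90 g: spigot 32 mm in diameter, 14 mm long, tapered foot; above it a round head (shoulder) 42 mm in diameter, 13 mm thick. Stands head up on the bench; fingers have room at its left and right, fixed clutter (up to 35 mm high) lies 3 to 5 cm behind. The point is at its centre, 13.5 mm above its foot, z up along its axis. May be absent (None)
- bushing2_mid (a point): bronze headed bushing, 27 mm tall, 90 g: spigot 32 mm in diameter, 14 mm long, tapered foot; above it a round head (shoulder) 42 mm in diameter, 13 mm thick. Stands head up on the bench; fingers have room at its left and right, fixed clutter (up to 35 mm high) lies 3 to 5 cm behind. The point is at its centre, 13.5 mm above its foot, z up along its axis. May be absent (None)
- dowel_mid (a point): turned steel dowel, plain cylinder 20 mm in diameter and 50 mm long with a tapered foot, standing upright on the bench, 120 g. The point is at its centre, 25 mm up, z along its axis
- gauge: bench gauge (caliper stand) fixed to the bench: steel base 72 x 200 mm and 12 mm thick, origin under it on its centre line, z up. At its +y end a grey headstock (50 mm wide, 56 mm high over the bench, front at y = +45 mm) carries the anvil; the jaw slides along its y axis. The base runs from y = -112 to +88 mm
- gauge_spot (a point): point on the base's top face (12 mm over the bench) where the dowel can stand between anvil and jaw: 16 mm from the anvil's face, at least 44 mm from the jaw's face at the start. The point's axes are the gauge's
- anvil (a joint): travel of the sprung round anvil (20 mm in diameter, axis 38 mm over the bench) into the headstock, m: 0 free, 0.006 at its stop; spring 1.5 N per mm, it returns by itself. At 0 its face lies 16 mm beyond gauge_spot in the gauge's +y
- jaw (a joint): position of the sliding jaw, m: 0 fully open (against its stop), grows as the jaw moves along the gauge's +y toward the anvil, up to 0.070. At 0 its face is 80 mm from the anvil's face; it stays where it is left and takes about 2.5 N to slide
- thumb_block (a point): thumb block of the sliding jaw, the place to pinch or push: black ribbed block 18 mm (gauge x) by 16 mm (gauge y), rising from 28 to 62 mm over the bench; the point is on its axis 52 mm over the bench, 44 mm behind the jaw's face. The steel jaw plate before it is 36 mm wide, 10 mm thick and 54 mm high over the bench. The point's axes are the gauge's
- jaw_face (a point): centre of the jaw's flat face that meets the dowel, 38 mm over the bench; moves with the jaw
- solder_tin: green round solder tin, 68 x 68 x 23 mm; a bystander, to be left where it is
- marker_pen: black and blue marker pen, 11 x 120 x 11 mm; a bystander, to be left where it is
- tape_roll: yellow tape roll, 67 x 67 x 19 mm; a bystander, to be left where it is
- usb_charger: white USB charger, 59 x 31 x 20 mm; a bystander, to be left where it is
- gps_puck: black square puck, 51 x 51 x 13 mm; a bystander, to be left where it is
- adapter_black: black adapter, 84 x 51 x 28 mm; a bystander, to be left where it is

How it is judged:
On the way:
1. the dowel stands in the gauge, not held, and the jaw pushes it against the anvil so that the anvil gives by at least 1 mm (value of joint anvil above 0.001 m and angle between dowel_mid's own z axis and vertical below 0.12 rad and y of dowel_mid in the frame of jaw_face between 0.007 and 0.0125 m and x of dowel_mid in the frame of gauge between -0.017 and 0.017 m and z of dowel_mid in the frame of gauge below 0.042 m and contact force between the fingers and dowel below 0.2 N), for 0.2 s.
At the end, for the whole second after the job is handed in: every bushing present sits in a bore (axis within 4 mm of it, tilt under 0.08 rad) with its shoulder on the block (within 1.7 mm); the dowel is in its hole (within 4 mm sideways, 2.5 mm of fully down); the jaw is open to within 8 mm of its stop (((horizontal distance between bushing0_mid and bore0 below 0.004 m and z of bushing0_mid in the frame of block between 0.0305 and 0.0352 m and angle between bushing0_mid's own z axis and vertical below 0.08 rad) or (horizontal distance between bushing0_mid and bore1 below 0.004 m and z of bushing0_mid in the frame of block between 0.0305 and 0.0352 m and angle between bushing0_mid's own z axis and vertical below 0.08 rad) or (horizontal distance between bushing0_mid and bore2 below 0.004 m and z of bushing0_mid in the frame of block between 0.0305 and 0.0352 m and angle between bushing0_mid's own z axis and vertical below 0.08 rad)) and ((horizontal distance between bushing1_mid and bore0 below 0.004 m and z of bushing1_mid in the frame of block between 0.0305 and 0.0352 m and angle between bushing1_mid's own z axis and vertical below 0.08 rad) or (horizontal distance between bushing1_mid and bore1 below 0.004 m and z of bushing1_mid in the frame of block between 0.0305 and 0.0352 m and angle between bushing1_mid's own z axis and vertical below 0.08 rad) or (horizontal distance between bushing1_mid and bore2 below 0.004 m and z of bushing1_mid in the frame of block between 0.0305 and 0.0352 m and angle between bushing1_mid's own z axis and vertical below 0.08 rad)) and ((horizontal distance between bushing2_mid and bore0 below 0.004 m and z of bushing2_mid in the frame of block between 0.0305 and 0.0352 m and angle between bushing2_mid's own z axis and vertical below 0.08 rad) or (horizontal distance between bushing2_mid and bore1 below 0.004 m and z of bushing2_mid in the frame of block between 0.0305 and 0.0352 m and angle between bushing2_mid's own z axis and vertical below 0.08 rad) or (horizontal distance between bushing2_mid and bore2 below 0.004 m and z of bushing2_mid in the frame of block between 0.0305 and 0.0352 m and angle between bushing2_mid's own z axis and vertical below 0.08 rad)) and horizontal distance between dowel_mid and dowel_hole below 0.004 m and z of dowel_mid in the frame of block between 0.029 and 0.0355 m and value of joint jaw below 0.008 m); the robot touches nothing.
It fails at once if a bystander is moved by more than 3 cm (distance of any of solder_tin, marker_pen, tape_roll, usb_charger, gps_puck, adapter_black from where it was at the start of the episode above 0.03 m).
Of bushing0, bushing1, bushing2 only 2 to 3 are there at a start; the rules pass over those that are not, and their reading is None.
At some moment in a run one of bushing0, bushing1, bushing2 may be knocked a few centimetres aside while the robot is not near it.
It also fails if it takes over 192 s, if anything falls off the work surface, if the arm or the gripper's body presses on something with over 40 N, if the wrist force passes 120 N, or if a joint passes its speed limit or range.

ROBOT

A 6-joint arm with a two-finger parallel gripper is mounted at the origin on a cart in front of the work surface, level with it; the furniture and walls round the work are solid. World frame = base frame: x ahead of the robot, y to its left, z up, the work surface at z = 0. Lengths are in m, angles in rad, forces in N, time in s.
With the tool pointing down it reaches from about 0.325 to 0.85 m from the base axis. Payload 15.5 kg.
Tool frame: the origin (TCP) lies at the very end of the fingers, on their centre line; the grasp point (between the pads) lies 19 mm behind it; z points along the fingers, y is the line along which they close (so a half turn about z gives the same grasp; the last joint's range is limited). The gripper opens to 91 mm and grips with 3 to 60 N. Pads are 32 mm wide; open, the fingers measure 118 mm over their backs; the gripper's body (76 mm by 178 mm) begins 60 mm behind the grasp point.
Start: joints at [1.194, 0.494, 1.345, -0, 1.302, -0.096], TCP at [0.174, 0.6, 0.214] pointing down, gripper open.
Joint ranges: [-2.91, 2.91], [-0.82, 2.16], [0.22, 2.67], [-1.22, 4.37], [0.12, 2.79], [-3.08, 3.08]. Speed limits (rad/s): [1.89, 1.89, 2.57, 3.01, 3.01, 3.01].

INTERFACE

Orientations are given as a unit quaternion [w, x, y, z].
In Python, from plant import arm, camera, camera_model, ticket, models gives the robot as it stands.
- The arm moves only by the tool apply_moves, never from a script. Its arguments are lists of equal length, an entry for each row: "twist": the turn, a rotation vector about the tool's x, y, z in degrees, a list of three; "slide": the shift along the tool's x, y, z in cm, a list of three; "fingers": the finger opening in cm, from 0 to 9.12. In form: {"twist": [[rx, ry, rz], ...], "slide": [[x, y, z], ...], "fingers": [fingers, ...]}. A call has 1 to 8 rows; each row shifts and turns the commanded pose from where the row before left it, along the tool's axes as they then stand; what a row does not reach is not made up. A row lasts 1/12 s, in which the tool goes at most 41.7 mm and 7.16 degrees, less where a joint would pass 70% of its speed; a pose out of reach is approached as far as the arm can. A call is refused whole if a number of a shift passes 4.17 or a number of a turn 7.16, either way. A call with a gripper value outside its range is refused whole. The fingers move at their own pace and stop on an object; "newtons" is the grip in N (left out, the last holds). Time passes only in rows, so rows that do not move let the fingers close. It gives the time, the measured TCP pose, the force, the opening and the grip force at its end, in the units of the state.
- arm.state(): the state, without advancing time (a new reading comes with each control period).
- camera(name): name is "scene" or "top" or "wrist"; returns the picture (480x640x3 uint8, blue, green, red); there is no depth.
- camera_model(name): a dict with "vfov" (degrees; the focal length in pixels is half the picture's height over the tangent of half this angle, whatever the lens; pixels are square), "cx", "cy" (the principal point, pixels), "dist" ([k1, k2, p1, p2, k3] as OpenCV has them; the pictures are not rectified), "eye" and "attitude" of the camera in the world. Camera axes: x right, y down, z forward; pixel columns grow to the right and rows downward; lengths in m; the calibration is good to about 2 mm. A picture is of the moment at which its call begins: read the wrist's pose just before it. camera_model takes no time and is no camera call; for the wrist camera it gives the pose at the moment of the call.
- ticket.job_done(): hands the job in; it is judged then, once.
Trained networks look in the newest picture that a camera, given by its name, has taken for a name from the list of things; names that differ only in an ending like _2 or _b are one class to them, and where a whole thing is asked for, a point or a joint stands for the part that bears it (a point fixed in the world has none). Each returns a list of dicts, best first, with "confidence" (0 to 1); they miss things now and then, are a little off and sometimes report something else, mostly with a low value. They report only what shows in the picture. A call takes as long as a camera call.
- models.search_frame(camera, target): "rect" ([left, top, right, bottom] in pixels, round what is visible of it).
- models.place_of(camera, target): "at" ([column, row] in pixels: a listed point, or the origin of a listed thing).
The state is a dict: "t": time; "joint_positions": joint angles; "joint_velocities": joint speeds; "joint_efforts": joint torques, N m; "ee_pos": TCP position; "ee_rot": TCP orientation; "wrist_force": force on the tool from outside, world axes, zero at the start; "moment": the same for the moment, N m; "width": opening from 0.0 (shut) to 1.0 (fully open); "finger_force": force on a finger pad.
Only numpy, scipy, OpenCV 4.12 (cv2) and the standard library are available. Lean on these libraries where they do the work, as an engineer would, in place of code of your own. Each camera call takes 0.05 s, during which the arm holds its last target. There are 200 camera calls.

## Working session

There is one attempt and no reset: what is moved stays moved. The work goes in short steps, Python scripts to look and compute and a tool call to move; the robot and the scene stay as the last step left them, time stands still between calls to the robot, and variables do not carry over. Pictures are saved under pics/ and viewed, at most 14 in all, crops included, and the job is handed in when it is done.

Besides the shell and the picture viewer there is one more tool, called after "Call:" as a command line: name --argument value ..., lists and objects as JSON in quotes. apply_moves: Moves the arm, as the interface text tells. Its arguments: {"type":"object","properties":{"twist":{"type":"array","items":{"type":"array","items":{"type":"number"}}},"slide":{"type":"array","items":{"type":"array","items":{"type":"number"}}},"fingers":{"type":"array","items":{"type":"number"}},"newtons":{"type":"number"}},"required":["twist","slide","fingers"]}

```bash
ls; mkdir -p pics; cat > h.py <<'E'
import numpy as np, cv2
from scipy.spatial.transform import Rotation as R
from plant import arm, camera, camera_model, ticket, models
def K(m):
    f=240/np.tan(np.radians(m["vfov"])/2)
    return np.array([[f,0,m["cx"]],[0,f,m["cy"]],[0,0,1.]])
def rot(m):
    a=np.array(m["attitude"],float)
    return a if a.shape==(3,3) else R.from_quat(a[[1,2,3,0]]).as_matrix()
def ray(m,px):
    u=cv2.undistortPoints(np.array([[px]],float),K(m),np.array(m["dist"],float))[0,0]
    return rot(m)@np.array([u[0],u[1],1.])
def atz(m,px,z):
    d=ray(m,px); e=np.array(m["eye"]); return e+d*(z-e[2])/d[2]
def proj(m,p):
    A=rot(m).T
    r,_=cv2.Rodrigues(A); return cv2.projectPoints(np.array([p],float),r,-A@np.array(m["eye"]),K(m),np.array(m["dist"],float))[0].ravel()
def find(cam,m,name,z,n=3):
    for d in models.place_of(cam,name)[:n]:
        print(cam,name,round(d["confidence"],2),np.round(d["at"],1),np.round(atz(m,d["at"],z),4))
def st():
    s=arm.state(); q=np.array(s["ee_rot"])
    M=R.from_quat(q[[1,2,3,0]]).as_matrix()
    print("t",round(s["t"],2),"pos",np.round(s["ee_pos"],4),"x",np.round(M[:,0],3),"y",np.round(M[:,1],3),"z",np.round(M[:,2],3),"F",np.round(s["wrist_force"],1),"w",round(s["width"],3)); return s,M
E
python3 - <<'E'
from h import *
st()
Z=dict(bore0=.034,bore1=.034,bore2=.034,dowel_hole=.034,bushing0_mid=.0135,dowel_mid=.025,gauge_spot=.012,thumb_block=.052,jaw_face=.038)
for c in ("top","scene"):
    m=camera_model(c); print(c,m["eye"],m["vfov"],np.shape(m["attitude"]))
    cv2.imwrite(f"pics/{c}0.png",camera(c))
    for k,z in Z.items(): find(c,m,k,z,4)
print(camera_model("wrist"), arm.state()["t"])
E
```

```text
pics
t 0.0 pos [0.1736 0.6    0.2133] x [-0.961  0.278  0.   ] y [ 0.278  0.961 -0.001] z [-0.    -0.001 -1.   ] F [-0.4 -0.4 -0.2] w 0.994
top [0.30644609 0.04532532 1.30460755] 44.94105875715668 (4,)
top bore0 0.88 [312.7 256.6] [0.4183 0.1011 0.034 ]
top bore0 0.83 [266.1 252.3] [0.4287 0.204  0.034 ]
top bore0 0.82 [293.2 251.7] [0.4295 0.144  0.034 ]
top bore0 0.2 [300.2 292.2] [0.3404 0.1289 0.034 ]
top bore1 0.88 [312.7 256.6] [0.4183 0.1011 0.034 ]
top bore1 0.83 [266.1 252.3] [0.4287 0.204  0.034 ]
top bore1 0.82 [293.2 251.7] [0.4295 0.144  0.034 ]
top bore1 0.2 [300.2 292.2] [0.3404 0.1289 0.034 ]
top bore2 0.88 [312.7 256.6] [0.4183 0.1011 0.034 ]
top bore2 0.83 [266.1 252.3] [0.4287 0.204  0.034 ]
top bore2 0.82 [293.2 251.7] [0.4295 0.144  0.034 ]
top bore2 0.2 [300.2 292.2] [0.3404 0.1289 0.034 ]
top dowel_hole 0.7 [243.  247.8] [0.4392 0.2556 0.034 ]
top bushing0_mid 0.53 [207.7 210.4] [0.5277 0.3413 0.0135]
top dowel_mid 0.42 [464.4 198.9] [ 0.5459 -0.2415  0.025 ]
top dowel_mid 0.4 [418.8 201.4] [ 0.5409 -0.1373  0.025 ]
top gauge_spot 0.72 [408.5 254.2] [ 0.4233 -0
[... 1095 characters left out ...]
dowel_mid 0.67 [327.5 143.9] [ 0.5467 -0.2485  0.025 ]
scene dowel_mid 0.52 [324.6 322.2] [0.4313 0.2083 0.025 ]
scene gauge_spot 0.59 [335.1 295.4] [0.4295 0.1407 0.012 ]
scene gauge_spot 0.56 [364.  200.7] [ 0.4297 -0.1068  0.012 ]
scene gauge_spot 0.35 [384.3 300.1] [0.3402 0.1278 0.012 ]
scene thumb_block 0.57 [381.5 156.9] [ 0.4147 -0.2067  0.052 ]
scene jaw_face 0.56 [375.1 173.3] [ 0.4199 -0.1675  0.038 ]
{'vfov': 71.8452239839371, 'cx': 318.9954207861649, 'cy': 240.98735416740797, 'dist': array([-0.03272608,  0.        ,  0.        ,  0.        ,  0.        ]), 'eye': array([0.09803196, 0.62282484, 0.38500906]), 'attitude': array([0.11361742, 0.79105847, 0.59498794, 0.08548056])} 1.0
```

```bash
python3 - <<'E'
import cv2
a=cv2.imread("pics/top0.png")[120:340,160:520]; cv2.imwrite("pics/top0c.png",cv2.resize(a,(792,484),interpolation=cv2.INTER_CUBIC))
E
```

```text
(no output)
```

View pics/top0c.png

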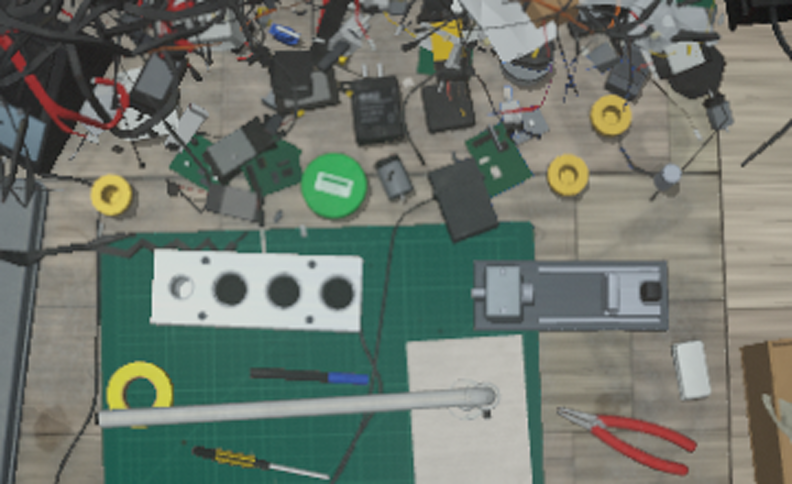

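View pics/scene0.png

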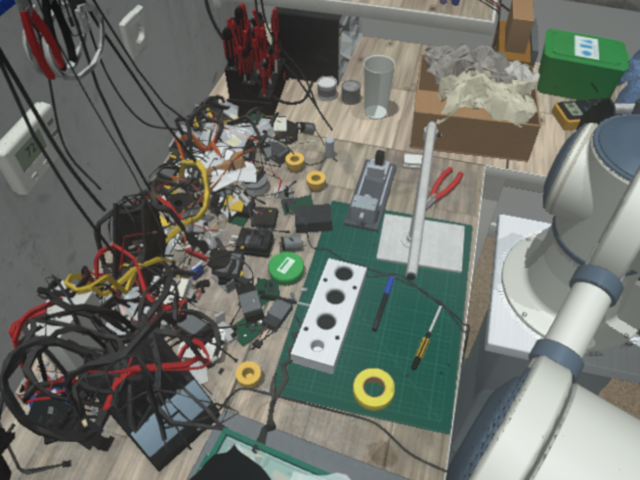

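The overhead picture shows three bushings at px (211,209), (418,200) and (438,172). The dowel is near (465,200), and the block and gauge lie where the networks report them. I'll move toward the left bushing first.

Call:
apply_moves --twist '[[0,0,0],[0,0,0],[0,0,0],[0,0,0],[0,0,0],[0,0,0],[0,0,0],[0,0,0]]' --slide '[[-3.3,-1.4,0],[-3.3,-1.4,0],[-3.3,-1.4,0],[-3.3,-1.4,0],[-3.3,-1.4,0],[-3.3,-1.4,0],[-3.3,-1.4,0],[-3.3,-1.4,0]]' --fingers '[9,9,9,9,9,9,9,9]'

```text
t: 1.67
ee_pos: [0.3974, 0.4181, 0.2141]
ee_rot: [0.0, 0.14, 0.99, 0.0]
wrist_force: [-0.5, 1.2, -0.2]
width: 0.985
finger_force: 0.0
```

Call:
apply_moves --twist '[[0,0,7],[0,0,7],[0,0,7],[0,0,7],[0,0,7],[0,0,7],[0,0,7],[0,0,7]]' --slide '[[0,0,0],[0,0,0],[0,0,0],[0,0,0],[0,0,0],[0,0,0],[0,0,0],[0,0,0]]' --fingers '[9,9,9,9,9,9,9,9]'

```text
t: 2.33
ee_pos: [0.3963, 0.4194, 0.2139]
ee_rot: [0.0, 0.591, 0.806, 0.0]
wrist_force: [-0.1, 0.0, 0.6]
width: 0.987
finger_force: 0.0
```

Call:
apply_moves --twist '[[0,0,7],[0,0,7],[0,0,7],[0,0,7],[0,0,7],[0,0,7],[0,0,7],[0,0,7]]' --slide '[[0,0,0],[0,0,0],[0,0,0],[0,0,0],[0,0,0],[0,0,0],[0,0,0],[0,0,0]]' --fingers '[9,9,9,9,9,9,9,9]'

```text
t: 3.0
ee_pos: [0.3963, 0.4193, 0.214]
ee_rot: [0.0, 0.901, 0.434, 0.0]
wrist_force: [-0.2, -0.3, 0.2]
width: 0.987
finger_force: 0.0
```

Call:
apply_moves --twist '[[0,0,7],[0,0,7],[0,0,7],[0,0,7],[0,0,7],[0,0,7],[0,0,7],[0,0,2.9]]' --slide '[[0,0,0],[0,0,0],[0,0,0],[0,0,0],[0,0,0],[0,0,0],[0,0,0],[0,0,0]]' --fingers '[9,9,9,9,9,9,9,9]'

```text
t: 3.67
ee_pos: [0.3962, 0.4194, 0.2139]
ee_rot: [-0.0, 1.0, -0.004, 0.0]
wrist_force: [-0.7, 0.1, 0.5]
width: 0.986
finger_force: 0.0
```

```bash
python3 - <<'E'
from h import *
s,M=st(); print(s["joint_positions"])
m=camera_model("wrist"); print("eye tool",M.T@(np.array(m["eye"])-s["ee_pos"]),"axis tool",M.T@rot(m)[:,2])
cv2.imwrite("pics/w1.png",camera("wrist"))
find("wrist",m,"bushing0_mid",.0135); find("wrist",m,"dowel_hole",.034); find("wrist",m,"bore0",.034,4)
E
```

```text
t 3.67 pos [0.3962 0.4194 0.2139] x [ 1.    -0.008  0.   ] y [-0.008 -1.    -0.   ] z [ 0.  0. -1.] F [-0.7  0.1  0.5] w 0.986
[ 7.10262063e-01  4.25836346e-01  1.46697250e+00 -1.42415557e-05
  1.24873972e+00  2.28935157e+00]
eye tool [ 0.08083806 -0.00025397 -0.17109589] axis tool [-2.82098609e-01  5.87660390e-05  9.59385413e-01]
wrist bushing0_mid 0.76 [403.8  91. ] [0.5298 0.3304 0.0135]
wrist bushing0_mid 0.52 [563.9 189.7] [0.4266 0.1404 0.0135]
wrist dowel_hole 0.7 [471.  186.6] [0.4328 0.258  0.034 ]
wrist bore0 0.65 [612.3 197.1] [0.4214 0.0991 0.034 ]
wrist bore0 0.56 [564.2 189.9] [0.4292 0.1554 0.034 ]
```

View pics/w1.png

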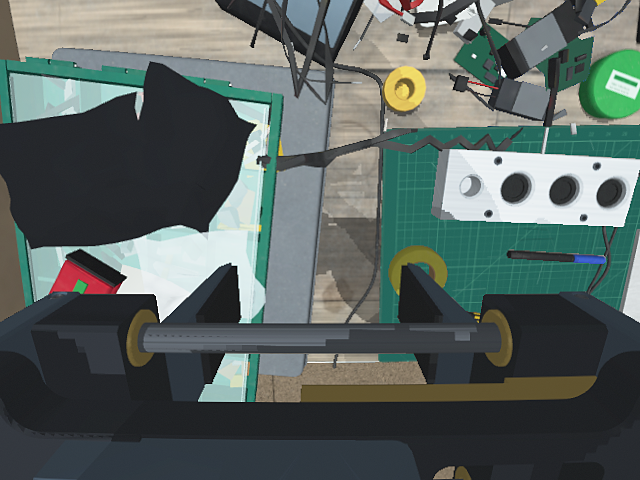

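The wrist view shows the left bushing at (404,91), the block at upper right with its dowel hole at (471,187), and bores at (515,188), (564,190) and (612,193). Next I look from above the block.

Call:
apply_moves --twist '[[0,0,0],[0,0,0],[0,0,0],[0,0,0],[0,0,0],[0,0,0],[0,0,0],[0,0,0]]' --slide '[[0.8,3.1,0],[0.8,3.1,0],[0.8,3.1,0],[0.8,3.1,0],[0.8,3.1,0],[0.8,3.1,0],[0.8,3.1,0],[0,0,0]]' --fingers '[9,9,9,9,9,9,9,9]'

```text
t: 4.53
ee_pos: [0.4531, 0.1982, 0.2141]
ee_rot: [0.001, 1.0, -0.001, 0.0]
wrist_force: [1.3, 0.6, -0.2]
width: 0.987
finger_force: 0.0
```

```bash
cat >> h.py <<'E'
def circ(img,m,c0,z,rad,dark,win=1.7):
    """refine centre of a disc of radius rad (m) at height z near world c0 by threshold+moments in a rectified patch"""
    s=4000; n=int(2*win*rad*s)
    g=(np.arange(n)-n/2)/s
    A=rot(m).T; X,Y=np.meshgrid(c0[0]+g,c0[1]+g)
    P=np.stack([X.ravel(),Y.ravel(),np.full(X.size,z)],1)
    r,_=cv2.Rodrigues(A); uv=cv2.projectPoints(P,r,-A@np.array(m["eye"]),K(m),np.array(m["dist"],float))[0].reshape(n,n,2).astype(np.float32)
    return cv2.remap(img,uv[...,0],uv[...,1],cv2.INTER_CUBIC),s,n
E
python3 - <<'E'
from h import *
s,M=st(); m=camera_model("wrist"); im=camera("wrist"); cv2.imwrite("pics/w2.png",im)
for k in ("bore0","dowel_hole"): find("wrist",m,k,.034,4)
find("wrist",m,"bushing0_mid",.0135)
E
```

```text
t 4.53 pos [0.4531 0.1982 0.2141] x [ 1.    -0.001  0.   ] y [-0.001 -1.     0.001] z [ 0.    -0.001 -1.   ] F [ 1.3  0.6 -0.2] w 0.987
wrist bore0 0.85 [408.  247.1] [0.4236 0.0991 0.034 ]
wrist bore0 0.81 [360.2 242.3] [0.4292 0.1526 0.034 ]
wrist bore0 0.57 [308.9 241.5] [0.4302 0.2094 0.034 ]
wrist dowel_hole 0.79 [266.2 240.3] [0.4316 0.2565 0.034 ]
wrist bushing0_mid 0.77 [195.9 144.6] [0.5338 0.3316 0.0135]
wrist bushing0_mid 0.23 [356.2 243.2] [0.422  0.1546 0.0135]
```

View pics/w2.png

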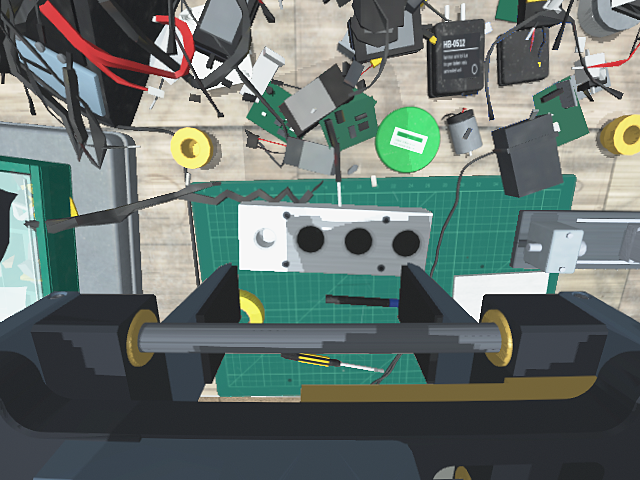

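The block is centred in view, with the hole at (266,239) and bores near (310,240), (359,241) and (406,243). I'll refine the bore centres by thresholding and fit the block pose.

```bash
cat > blk.py <<'E'
from h import *
def blobs(im,m,z,lo,hi,thr):
    g=cv2.cvtColor(im,cv2.COLOR_BGR2GRAY); out=[]
    n,l,s,c=cv2.connectedComponentsWithStats((g<thr).astype(np.uint8))
    for i in range(1,n):
        if lo<s[i,4]<hi and .8<s[i,2]/s[i,3]<1.25 and s[i,4]>.68*s[i,2]*s[i,3]: out.append((c[i],s[i,4],atz(m,c[i],z)))
    return out
def yellow(im,m,z,r=.021):
    """bushing heads: outer contour circle centre at height z (head top), bench z=.027"""
    h=cv2.cvtColor(im,cv2.COLOR_BGR2HSV); k=cv2.inRange(h,(18,110,100),(33,255,255))
    out=[]
    for c in cv2.findContours(k,cv2.RETR_EXTERNAL,cv2.CHAIN_APPROX_NONE)[0]:
        if cv2.contourArea(c)>300:
            (x,y),R_=cv2.minEnclosingCircle(c); out.append(((x,y),R_,cv2.contourArea(c)/(np.pi*R_*R_),atz(m,(x,y),z)))
    return out
def fitblock(W,Y):
    # W world xy, Y local y ; returns origin, yaw
    W=np.array(W)[:,:2]; Y=np.array(Y)
    d=np.polyfit(Y,W,1); u=d[0]; print("scale",np.linalg.norm(u)); u/=np.linalg.norm(u)
    o=W.mean(0)-u*Y.mean(); print("res",np.round((W-o-np.outer(Y,u))*1000,2))
    return o,u
E
python3 - <<'E'
from blk import *
im=cv2.imread("pics/w2.png"); m=camera_model("wrist")
for b in blobs(im,m,.034,300,1200,60): print(b)
for b in yellow(im,m,.027): print(b)
W=sorted([b[2] for b in blobs(im,m,.034,300,1200,60) if 220<b[0][1]<260 and 280<b[0][0]<430],key=lambda p:p[1])
o,u=fitblock(W,[-.082,-.028,.026][:len(W)]); 
for y in (-.082,-.028,.026,.076): print(y,o+u*y)
E
```

```text
(array([310.13430127, 238.8185118 ]), np.int32(551), array([0.43211406, 0.2128617 , 0.034     ]))
(array([358.07536765, 240.89522059]), np.int32(544), array([0.42979041, 0.15990749, 0.034     ]))
(array([405.83333333, 243.09550562]), np.int32(534), array([0.42731011, 0.10677772, 0.034     ]))
((448.5, 389.0), 147.98744201660156, 0.07146618656710511, array([0.22496631, 0.03262713, 0.027     ]))
((496.5, 337.5), 28.783775329589844, 0.2773906463888934, array([ 0.30220342, -0.01872874,  0.027     ]))
((141.0, 337.5), 28.640106201171875, 0.28735975323621865, array([0.30160763, 0.42537959, 0.027     ]))
((251.0, 306.0), 19.416587829589844, 0.4179357316707188, array([0.34622463, 0.28453649, 0.027     ]))
((191.93548583984375, 146.93548583984375), 22.113628387451172, 0.8536864888272166, array([0.53008827, 0.33627176, 0.027     ]))
((622.7451171875, 132.56236267089844), 23.930370330810547, 0.6859089156032874, array([ 0.54768727, -0.11859075,  0.027     ]))
scale 0.9832656546097649
res [[ 0.01  0.87]
 [ 0.05  0.06]
 [-0.07 -0.93]]
-0.082 [0.42729534 0.10590425]
-0.028 [0.42973819 0.15984897]
0.026 [0.43218105 0.21379368]
0.076 [0.43444295 0.2637425 ]
```

```bash
python3 - <<'E'
from blk import *
im=cv2.imread("pics/w2.png"); m=camera_model("wrist")
for z in (.026,.028):
    W=sorted([b[2] for b in blobs(im,m,z,300,1200,60)],key=lambda p:p[1])
    o,u=fitblock(W,[-.082,-.028,.026])
    for y in (-.082,-.028,.026,.076): print(y,o+u*y)
print(np.degrees(np.arctan2(u[0],u[1])))
# yellow hole and head
for z in (.027,): print([b for b in yellow(im,m,z) if b[2]>.8])
a=im[190:290,220:440]; cv2.imwrite("pics/c2.png",cv2.resize(a,(792,360),interpolation=cv2.INTER_NEAREST))
E
```

```text
scale 1.0056716714731957
res [[-0.04 -0.34]
 [ 0.05  0.06]
 [-0.01  0.28]]
-0.082 [0.42494609 0.10491965]
-0.028 [0.42738895 0.15886437]
0.026 [0.4298318  0.21280908]
0.076 [0.43209371 0.26275789]
scale 1.000070167257337
res [[-0.03 -0.03]
 [ 0.05  0.06]
 [-0.03 -0.03]]
-0.082 [0.4255334 0.1051658]
-0.028 [0.42797626 0.15911052]
0.026 [0.43041911 0.21305523]
0.076 [0.43268102 0.26300404]
2.592835488766797
[((191.93548583984375, 146.93548583984375), 22.113628387451172, 0.8536864888272166, array([0.53008827, 0.33627176, 0.027     ]))]
```

View pics/c2.png

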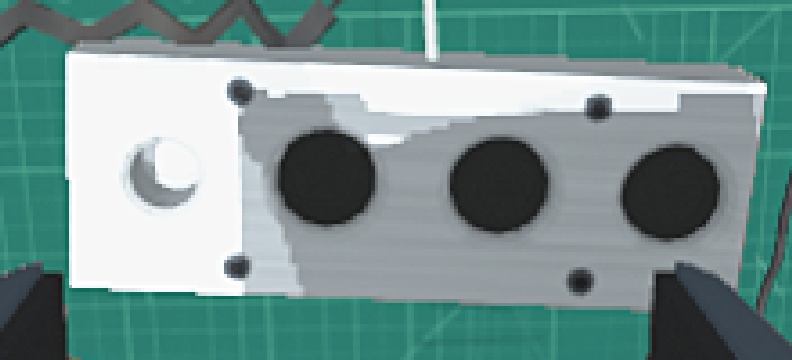

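The crop shows clean bores, with the ring in shadow 6 mm down and the plain dowel hole at about (265,239). Next I go above bushing A.

Call:
apply_moves --twist '[[0,0,0],[0,0,0],[0,0,0],[0,0,0],[0,0,0],[0,0,0]]' --slide '[[2,-2.7,0],[2,-2.7,0],[2,-2.7,0],[2,-2.7,0],[2,-2.7,0],[0,0,0]]' --fingers '[9,9,9,9,9,9]'

```text
t: 5.23
ee_pos: [0.5542, 0.3428, 0.2132]
ee_rot: [-0.001, 1.0, 0.002, 0.001]
wrist_force: [-1.9, -1.1, -0.6]
width: 0.986
finger_force: 0.0
```

```bash
python3 - <<'E'
from blk import *
s,M=st(); m=camera_model("wrist"); im=camera("wrist"); cv2.imwrite("pics/w3.png",im)
find("wrist",m,"bushing0_mid",.0135,2)
h=cv2.cvtColor(im,cv2.COLOR_BGR2HSV)
for b in yellow(im,m,.027):
  if b[2]>.7: print(b)
  
E
```

```text
t 5.23 pos [0.5542 0.3428 0.2132] x [1.    0.003 0.002] y [ 0.003 -1.    -0.002] z [ 0.002  0.002 -1.   ] F [-1.9 -1.1 -0.6] w 0.986
wrist bushing0_mid 0.58 [330.7 236.2] [0.5322 0.3297 0.0135]
((328.0400085449219, 239.63333129882812), 18.744762420654297, 0.930380694584715, array([0.53189589, 0.33315925, 0.027     ]))
```

View pics/w3.png

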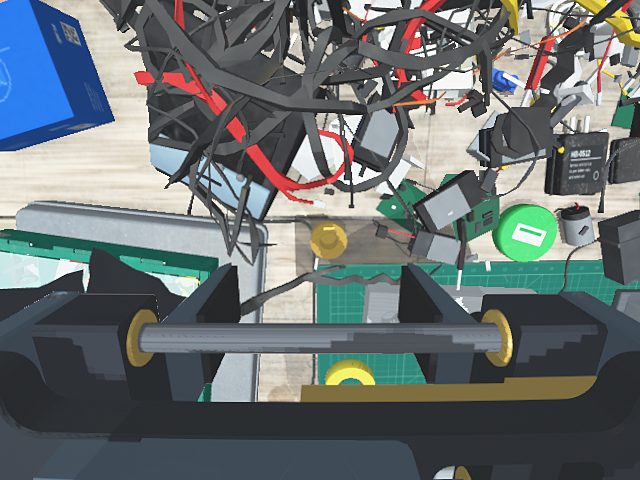

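Bushing A is at (328,240) with room on both sides. The tray edge lies about 7 cm to its left. I'm descending to grip it.

Call:
apply_moves --twist '[[0,0,0],[0,0,0],[0,0,0],[0,0,0],[0,0,0],[0,0,0],[0,0,0],[0,0,0]]' --slide '[[-1.2,0.45,0],[-1.1,0.45,2.5],[0,0,3],[0,0,3],[0,0,3],[0,0,2.5],[0,0,1.5],[0,0,0]]' --fingers '[7,7,7,7,7,7,7,7]'

```text
t: 6.0
ee_pos: [0.5264, 0.3272, 0.056]
ee_rot: [0.001, 1.0, 0.0, -0.003]
wrist_force: [-0.5, -0.3, -0.1]
width: 0.767
finger_force: 0.0
```

```bash
python3 - <<'E'
from blk import *
s,M=st(); m=camera_model("wrist"); im=camera("wrist")
for b in yellow(im,m,.027):
  if b[2]>.7: print(b)
find("wrist",m,"bushing0_mid",.0135,2)
cv2.imwrite("pics/w4.png",im)
E
```

```text
t 6.0 pos [0.5264 0.3272 0.056 ] x [ 1.     0.    -0.005] y [ 0.    -1.     0.003] z [-0.005 -0.003 -1.   ] F [-0.5 -0.3 -0.1] w 0.767
((310.0337219238281, 264.3160705566406), 32.999237060546875, 0.9315890872047943, array([0.5326872 , 0.33314027, 0.027     ]))
wrist bushing0_mid 0.66 [311.6 260.7] [0.5302 0.3324 0.0135]
```

View pics/w4.png

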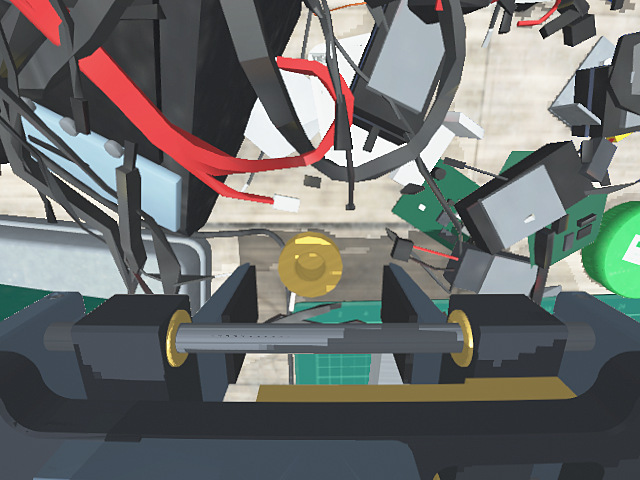

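The bushing is at (310,264), a little off the finger centre. I'm correcting and lowering slowly.

Call:
apply_moves --twist '[[0,0,0],[0,0,0],[0,0,0],[0,0,0],[0,0,0],[0,0,0],[0,0,0]]' --slide '[[0.3,-0.3,0],[0.3,-0.3,0],[0,0,1],[0,0,1],[0,0,1],[0,0,1],[0,0,0]]' --fingers '[7,7,7,7,7,7,7]'

```text
t: 6.68
ee_pos: [0.5337, 0.3335, 0.0162]
ee_rot: [0.001, 1.0, -0.0, -0.002]
wrist_force: [-1.1, -0.1, -0.4]
width: 0.767
finger_force: 0.0
```

```bash
python3 - <<'E'
from blk import *
s,M=st(); print(s["ee_rot"])
E
```

```text
t 6.68 pos [0.5337 0.3335 0.0162] x [ 1.    -0.001 -0.003] y [-0.001 -1.     0.002] z [-0.003 -0.002 -1.   ] F [-1.1 -0.1 -0.4] w 0.767
[ 8.24022612e-04  9.99998210e-01 -4.08723910e-04 -1.65346543e-03]
```

Call:
apply_moves --twist '[[0,0,0],[0,0,0],[0,0,0],[0,0,0],[0,0,0],[0,0,0],[0,0,0],[0,0,0]]' --slide '[[0,0,0],[0,0,0],[0,0,0],[0,0,0],[0,0,0],[0,0,0],[0,0,0],[0,0,0]]' --fingers '[3.5,3.5,3.5,3.5,3.5,3.5,3.5,3.5]' --newtons 40

```text
t: 7.35
ee_pos: [0.5354, 0.3343, 0.0193]
ee_rot: [-0.0, 1.0, -0.0, 0.0]
wrist_force: [-0.9, -0.3, 5.0]
width: 0.443
finger_force: 40.0
```

Call:
apply_moves --twist '[[0,0,0],[0,0,0],[0,0,0],[0,0,0],[0,0,0],[0,0,0],[0,0,0],[0,0,0]]' --slide '[[0,0,-1],[0,0,-3],[0,0,-3],[0,0,-2],[-3.4,4,0],[-3.4,4,0],[-3.4,4,0],[0,0,0]]' --fingers '[3.5,3.5,3.5,3.5,3.5,3.5,3.5,3.5]'

```text
t: 8.02
ee_pos: [0.4464, 0.2339, 0.1085]
ee_rot: [0.002, 1.0, -0.001, -0.004]
wrist_force: [0.4, 0.9, -0.5]
width: 0.447
finger_force: 40.0
```

```bash
python3 - <<'E'
from blk import *
s,M=st(); m=camera_model("wrist"); im=camera("wrist"); cv2.imwrite("pics/w5.png",im)
zt=s["ee_pos"][2]+.011
for b in yellow(im,m,zt):
  if b[2]>.7: print(b, M.T@(b[3]-s["ee_pos"]))
for b in blobs(im,m,.028,200,3000,60): print(b)
E
```

```text
t 8.02 pos [0.4464 0.2339 0.1085] x [ 1.    -0.002 -0.008] y [-0.002 -1.     0.004] z [-0.008 -0.004 -1.   ] F [ 0.4  0.9 -0.5] w 0.447
((319.20855712890625, 302.4834289550781), 39.0102424621582, 0.7583343657741491, array([0.44608996, 0.23410043, 0.11951937])) [-0.00043382 -0.00012145 -0.01099742]
(array([416.94874372, 268.10050251]), np.int32(995), array([0.42943522, 0.1540591 , 0.028     ]))
(array([481.97534834, 270.85316184]), np.int32(933), array([0.42676834, 0.09988614, 0.028     ]))
```

View pics/w5.png

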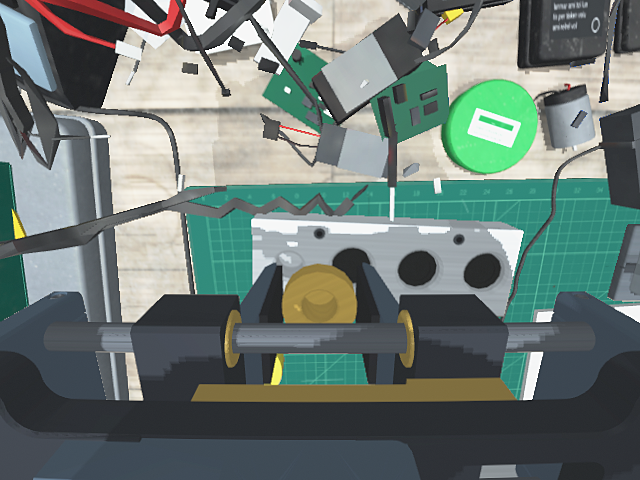

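The bushing is held between the pads at (320,295). Bores show at (417,268) and (482,271). The bore positions differ from the earlier measurement, so I'm checking settling and repeatability at rest.

```bash
python3 - <<'E'
from blk import *
for i in range(5):
    s,M=st(); m=camera_model("wrist"); im=camera("wrist")
    B=blobs(im,m,.028,600,3000,60)
    print(np.round(m["eye"],4),[(np.round(b[0],1),np.round(b[2][:2],4)) for b in B])
E
```

```text
t 8.07 pos [0.4504 0.2364 0.1092] x [ 1.    -0.002 -0.004] y [-0.002 -1.     0.002] z [-0.004 -0.002 -1.   ] F [ 1.2  0.9 -0.5] w 0.444
[0.5318 0.2368 0.28  ] [(array([419.7, 272.7]), array([0.4294, 0.1539])), (array([484.3, 275.5]), array([0.4267, 0.0998]))]
t 8.12 pos [0.4531 0.2381 0.1096] x [ 1.    -0.002 -0.   ] y [-0.002 -1.     0.   ] z [-0. -0. -1.] F [ 0.7  0.1 -1.4] w 0.441
[0.534  0.2382 0.2807] [(array([421.5, 276.2]), array([0.4292, 0.1539]))]
t 8.17 pos [0.4546 0.2391 0.1097] x [ 1.    -0.001  0.001] y [-0.001 -1.    -0.001] z [ 0.001  0.001 -1.   ] F [ 0.7  1.3 -1.7] w 0.443
[0.5352 0.2391 0.2809] []
t 8.22 pos [0.4552 0.2396 0.1096] x [ 1.    -0.001  0.002] y [-0.001 -1.    -0.001] z [ 0.002  0.001 -1.   ] F [ 0.7 -0.1 -1.2] w 0.442
[0.5357 0.2396 0.2808] []
t 8.27 pos [0.4553 0.2398 0.1094] x [ 1.    -0.001  0.001] y [-0.001 -1.    -0.001] z [ 0.001  0.001 -1.   ] F [ 0.3 -0.6 -0.5] w 0.447
[0.5359 0.2399 0.2806] []
```

Call:
apply_moves --twist '[[0,0,0],[0,0,0],[0,0,0],[0,0,0],[0,0,0],[0,0,0]]' --slide '[[0,2,-2],[0,1.5,0],[0,0,0],[0,0,0],[0,0,0],[0,0,0]]' --fingers '[3.5,3.5,3.5,3.5,3.5,3.5]'

```text
t: 8.82
ee_pos: [0.4542, 0.2048, 0.1286]
ee_rot: [-0.0, 1.0, -0.0, -0.0]
wrist_force: [-0.0, -0.2, -1.2]
width: 0.446
finger_force: 40.0
```

```bash
python3 - <<'E'
from blk import *
s,M=st(); m=camera_model("wrist"); im=camera("wrist"); cv2.imwrite("pics/w6.png",im)
for dz in (.0077,.011):
  for b in yellow(im,m,s["ee_pos"][2]+dz):
    if b[2]>.7: print(b, M.T@(b[3]-s["ee_pos"]))
B=blobs(im,m,.028,400,3000,60)
for b in B: print(b)
st()
E
```

```text
t 8.82 pos [0.4542 0.2048 0.1286] x [ 1. -0. -0.] y [-0. -1. -0.] z [-0.  0. -1.] F [-0.  -0.2 -1.2] w 0.446
((319.21405029296875, 302.088134765625), 39.16413497924805, 0.7537353599158029, array([0.45236672, 0.20484816, 0.13632034])) [-1.86328943e-03 -9.78854722e-05 -7.69946403e-03]
((319.21405029296875, 302.088134765625), 39.16413497924805, 0.7537353599158029, array([0.4540382 , 0.20485079, 0.13962034])) [-0.00019275 -0.00010128 -0.01099994]
(array([437.96340024, 272.3459268 ]), np.int32(847), array([0.42632323, 0.09986296, 0.028     ]))
t 8.87 pos [0.4541 0.2047 0.1286] x [ 1. -0. -0.] y [-0. -1.  0.] z [-0. -0. -1.] F [-0.4 -0.3 -1. ] w 0.445
```

View pics/w6.png

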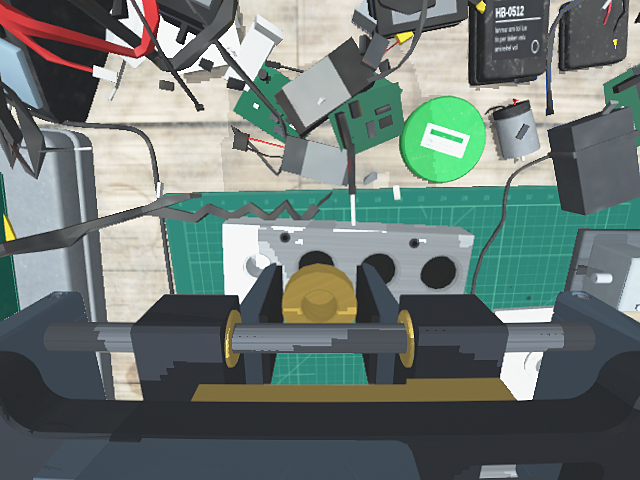

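The held bushing is at (319,302), and a bore is visible at (438,272). I'm aligning over bore2.

Call:
apply_moves --twist '[[0,0,0],[0,0,0],[0,0,0],[0,0,0],[0,0,0],[0,0,0],[0,0,0],[0,0,0]]' --slide '[[-1.1,-0.16,0],[-1,-0.16,1],[0,0,2],[0,0,2],[0,0,1.4],[0,0,0.5],[0,0,0],[0,0,0]]' --fingers '[3.5,3.5,3.5,3.5,3.5,3.5,3.5,3.5]'

```text
t: 9.53
ee_pos: [0.4329, 0.2075, 0.0602]
ee_rot: [0.0, 1.0, -0.0, -0.0]
wrist_force: [1.1, 0.1, -0.6]
width: 0.446
finger_force: 40.0
```

```bash
python3 - <<'E'
from blk import *
s,M=st(); m=camera_model("wrist"); im=camera("wrist")
for b in blobs(im,m,.028,600,5000,60): print(b)
st()
E
```

```text
t 9.53 pos [0.4329 0.2075 0.0602] x [ 1.    -0.001 -0.   ] y [-0.001 -1.     0.   ] z [-0. -0. -1.] F [ 1.1  0.1 -0.6] w 0.446
t 9.58 pos [0.4333 0.2075 0.0606] x [ 1.    -0.001  0.001] y [-0.001 -1.    -0.   ] z [ 0.001  0.    -1.   ] F [ 0.2  0.2 -0.7] w 0.444
```

Call:
apply_moves --twist '[[0,0,0],[0,0,0],[0,0,0],[0,0,0],[0,0,0]]' --slide '[[0,-0.03,0.3],[0,0,0.3],[0,0,0.3],[0,0,0.2],[0,0,0]]' --fingers '[3.5,3.5,3.5,3.5,3.5]'

```text
t: 10.0
ee_pos: [0.435, 0.2079, 0.0494]
ee_rot: [-0.0, 1.0, -0.0, 0.002]
wrist_force: [4.3, -2.4, 10.0]
width: 0.444
finger_force: 40.0
```

Call:
apply_moves --twist '[[0,0,0],[0,0,0],[0,0,0],[0,0,0],[0,0,0],[0,0,0]]' --slide '[[0.1,0,0],[0.05,0.05,0],[0,0,0.2],[0,0,0.2],[0,0,0],[0,0,0]]' --fingers '[3.5,3.5,3.5,3.5,3.5,3.5]'

```text
t: 10.5
ee_pos: [0.435, 0.2071, 0.0448]
ee_rot: [-0.0, 1.0, -0.0, 0.0]
wrist_force: [2.8, -0.1, 0.3]
width: 0.447
finger_force: 40.0
```

Call:
apply_moves --twist '[[0,0,0],[0,0,0],[0,0,0],[0,0,0],[0,0,0],[0,0,0]]' --slide '[[0.05,0,0.2],[0,0,0.2],[0,0,0.2],[0,0,0.2],[0,0,0],[0,0,0]]' --fingers '[3.5,3.5,3.5,3.5,3.5,3.5]'

```text
t: 11.0
ee_pos: [0.4356, 0.2072, 0.0378]
ee_rot: [-0.0, 1.0, -0.0, 0.001]
wrist_force: [-1.8, -2.1, 29.0]
width: 0.444
finger_force: 40.0
```

Call:
apply_moves --twist '[[0,0,0],[0,0,0],[0,0,0],[0,0,0],[0,0,0],[0,0,0],[0,0,0],[0,0,0]]' --slide '[[0,0,-0.1],[0,0,0],[0,0,0],[0,0,0],[0,0,-2],[0,0,-4],[0,0,-4],[0.5,2,-4]]' --fingers '[7,7,7,7,7,7,7,7]'

```text
t: 11.67
ee_pos: [0.4388, 0.1899, 0.1766]
ee_rot: [-0.0, 1.0, 0.0, -0.0]
wrist_force: [1.4, 0.1, 0.6]
width: 0.768
finger_force: 0.0
```

Call:
apply_moves --twist '[[0,0,0],[0,0,0],[0,0,0],[0,0,0],[0,0,0],[0,0,0],[0,0,0],[0,0,0]]' --slide '[[0.5,3.8,-3],[0.5,3.8,0],[0.5,3.8,0],[0.5,3.8,0],[0.5,3.8,0],[0,3.8,0],[0,3.8,0],[0,3.8,0]]' --fingers '[7,7,7,7,7,7,7,7]'

```text
t: 12.33
ee_pos: [0.4632, -0.1118, 0.2004]
ee_rot: [-0.0, 1.0, -0.0, -0.0]
wrist_force: [1.8, -0.1, -0.5]
width: 0.768
finger_force: 0.0
```

Call:
apply_moves --twist '[[0,0,0],[0,0,0],[0,0,0],[0,0,0],[0,0,0],[0,0,0],[0,0,0]]' --slide '[[0.7,3.5,0],[0.7,3,0],[0,0,0],[0,0,0],[0,0,0],[0,0,0],[0,0,0]]' --fingers '[7,7,7,7,7,7,7]'

```text
t: 12.92
ee_pos: [0.4775, -0.1739, 0.2006]
ee_rot: [-0.0, 1.0, 0.0, -0.0]
wrist_force: [0.4, -0.6, 0.1]
width: 0.763
finger_force: 0.0
```

```bash
python3 - <<'E'
from blk import *
s,M=st(); m=camera_model("wrist"); im=camera("wrist"); cv2.imwrite("pics/w7.png",im)
print(m["eye"],m["attitude"])
for b in yellow(im,m,.027):
  if b[2]>.7: print(b)
for k,z in dict(dowel_mid=.025,gauge_spot=.012,thumb_block=.052,jaw_face=.038,gauge=0).items(): find("wrist",m,k,z,2)
st()
E
```

```text
t 12.92 pos [ 0.4775 -0.1739  0.2006] x [ 1.  0. -0.] y [ 0. -1. -0.] z [-0.  0. -1.] F [ 0.4 -0.6  0.1] w 0.763
[ 0.55838532 -0.17365594  0.37165775] [ 0.10081681  0.70032467 -0.69941672 -0.10098306]
((281.5, 156.0), 21.360109329223633, 0.9184680389948728, array([ 0.54640483, -0.13562418,  0.027     ]))
((328.5, 90.0), 23.585052490234375, 0.8606454345250149, array([ 0.60834172, -0.18259513,  0.027     ]))
wrist dowel_mid 0.78 [381.3 160.9] [ 0.5417 -0.2372  0.025 ]
wrist dowel_mid 0.38 [282.4 152.2] [ 0.5501 -0.1364  0.025 ]
wrist gauge_spot 0.78 [265.2 266.9] [ 0.4211 -0.1113  0.012 ]
wrist thumb_block 0.63 [355.7 280.6] [ 0.4212 -0.212   0.052 ]
wrist jaw_face 0.77 [313.1 273.1] [ 0.4239 -0.1673  0.038 ]
wrist jaw_face 0.33 [283.5 150.7] [ 0.5518 -0.1389  0.038 ]
wrist gauge 0.97 [278.5 261.8] [ 0.423  -0.1254  0.    ]
t 13.22 pos [ 0.4777 -0.1747  0.2007] x [ 1. -0.  0.] y [-0. -1.  0.] z [ 0. -0. -1.] F [-0.1 -0.8 -0.2] w 0.769
```

View pics/w7.png

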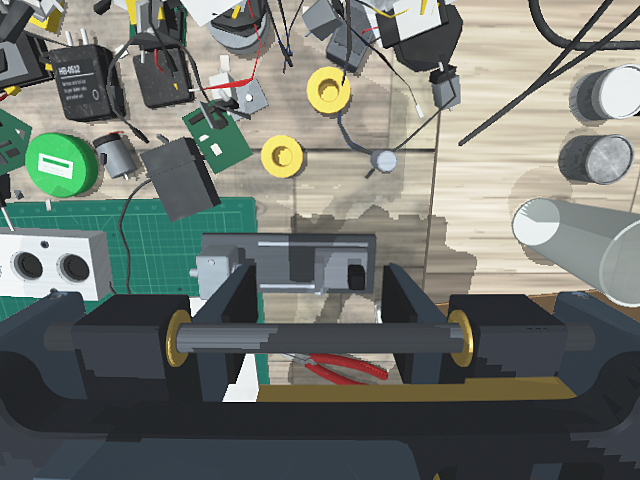

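The view shows bushing B at (281,156), bushing C at (328,90), the dowel at (385,160), and the gauge with its base spanning columns 203–376 and its far edge at row 235. I need a zoom for the gauge geometry.

```bash
python3 - <<'E'
import cv2
a=cv2.imread("pics/w7.png")[225:310,190:390]; cv2.imwrite("pics/c7.png",cv2.resize(a,(800,340),interpolation=cv2.INTER_CUBIC))
E
```

```text
(no output)
```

View pics/c7.png

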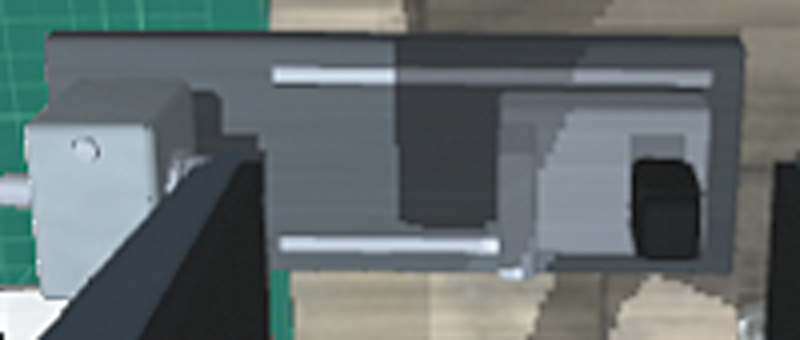

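The zoom gives the base corners at about px (202.5,234.5), (375,235.5) and (372.5,293), and the centre of the thumb block's top at about (356.5,281.3).

```bash
python3 - <<'E'
from blk import *
m=camera_model("wrist"); m["eye"]=np.array([0.55838532,-0.17365594,0.37165775]); m["attitude"]=np.array([0.10081681,0.70032467,-0.69941672,-0.10098306])
L,Rb,Rf=[atz(m,p,.012)[:2] for p in ((202.5,234.5),(375,235.5),(372.5,293))]
print(L,Rb,Rf,np.linalg.norm(L-Rb),np.linalg.norm(Rb-Rf))
u=(L-Rb)/np.linalg.norm(L-Rb); v=np.array([u[1],-u[0]])
o=(L-.088*u+Rb+.112*u)/2-.036*v; print("u",u,"origin",o)
t=atz(m,(356.5,281.3),.062)[:2]; print("thumb",t,"gauge frame",u@(t-o),v@(t-o))
for n,p in dict(headFL=(25/4+190,125/4+225),headFR=(155/4+190,125/4+225),jawplate_left_bottom=(500/4+190,268/4+225),jawR=(535/4+190,270/4+225)).items():
    w=atz(m,p,.056 if "head" in n else .054)[:2]; print(n,u@(w-o),v@(w-o))
for z in(.05,): 
  for px in ((385,160),(386.,158.5)): print("dowel",atz(m,px,z))
im=cv2.imread("pics/w7.png"); g=cv2.cvtColor(im,cv2.COLOR_BGR2GRAY); print(g[146:178:2,370:404:2])
E
```

```text
[ 0.45994411 -0.04198132] [ 0.45901495 -0.23676127] [ 0.38811911 -0.23731414] 0.19478216290782246 0.07089799703454189
u [0.00477025 0.99998862] origin [ 0.42353719 -0.1271997 ]
thumb [ 0.42474602 -0.2116303 ] gauge frame -0.08442386578780872 0.0016115749417023753
headFL 0.07786349321229873 0.02526042470269081
headFR 0.044780319535924935 0.025498193986255965
jawplate_left_bottom -0.04239010842191524 -0.014221059388159624
jawR -0.051565335135873934 -0.014737624616874489
dowel [ 0.54370984 -0.23604964  0.05      ]
dowel [ 0.54509903 -0.2369226   0.05      ]
[[146 150 146 149 151 144 150 151 140 139 171 171 177 183  70  75 191]
 [119 119 117 115 120 122 122 113 113 112 131 139 104  72  75 145 136]
 [ 98  97  95 102 109 108 101  95 103  95  96  73  72 107  94  92  92]
 [ 83  77 118 116 115 115 151 193 201 195 187 166 126 128 128 128 128]
 [ 76 107 115 114 105 182 201 215 212 212 213 210 172 172 177 179 180]
 [130 113 115 112 163 201 213 211 210 211 211 211 219 160 167 167 171]
 [128 111 111 106 182 212 209 209 209 209 207 208 213 158 162 163 167]
 [121 108 109 105 193 215 214 213 213 213 212 212 214 183 165 167 167]
 [142 103 108 118 196 206 205 204 203 203 202 202 203 157 169 170 171]
 [174  99 103  99 159 207 205 205 206 205 208 208 213 163 162 164 164]
 [154 148  96  98 169 215 216 215 214 214 214 216 189 154 156 155 159]
 [153 122  78 105 109 164 203 211 210 208 211 191 152 160 162 160 162]
 [ 93  60  93 171 122  92 152 180 180 193 148 151 164 162 161 160 157]
 [ 64  89 156 158 168 178  82  82 101  88 146 153 155 153 154 158 161]
 [ 63 145 151 157 164 168 165 162 164 166 153 146 147 147 149 158 163]
 [151 164 163 169 170 164 160 155 153 154 151 147 148 146 144 151 156]]
```

Call:
apply_moves --twist '[[0,0,0],[0,0,0],[0,0,0],[0,0,0],[0,0,0],[0,0,0],[0,0,0],[0,0,0]]' --slide '[[2.2,2.1,1],[2.2,2.1,3],[2.2,2.1,3],[0,0,1],[0,0,0],[0,0,0],[0,0,0],[0,0,0]]' --fingers '[6,6,6,6,6,6,6,6]'

```text
t: 13.88
ee_pos: [0.5427, -0.2367, 0.1236]
ee_rot: [0.0, 1.0, -0.0, 0.001]
wrist_force: [0.2, 0.1, 0.5]
width: 0.659
finger_force: 0.0
```

```bash
python3 - <<'E'
from blk import *
s,M=st(); m=camera_model("wrist"); im=camera("wrist"); cv2.imwrite("pics/w8.png",im)
find("wrist",m,"dowel_mid",.025,2)
print(models.search_frame("wrist","dowel_mid")[:2], proj(m,[.543,-.2375,.05]))
st()
E
```

```text
t 13.88 pos [ 0.5427 -0.2367  0.1236] x [ 1.    -0.     0.002] y [-0.    -1.     0.001] z [ 0.002 -0.001 -1.   ] F [0.2 0.1 0.5] w 0.659
wrist dowel_mid 0.88 [318.5 244.5] [ 0.5413 -0.2362  0.025 ]
[{'rect': [308.3, 228.7, 332.1, 264.1], 'confidence': 0.59}] [320.20456928 251.74477624]
t 14.03 pos [ 0.5428 -0.2369  0.1232] x [ 1.    -0.001  0.001] y [-0.001 -1.     0.001] z [ 0.001 -0.001 -1.   ] F [-0.2  0.7  0.1] w 0.656
```

View pics/w8.png

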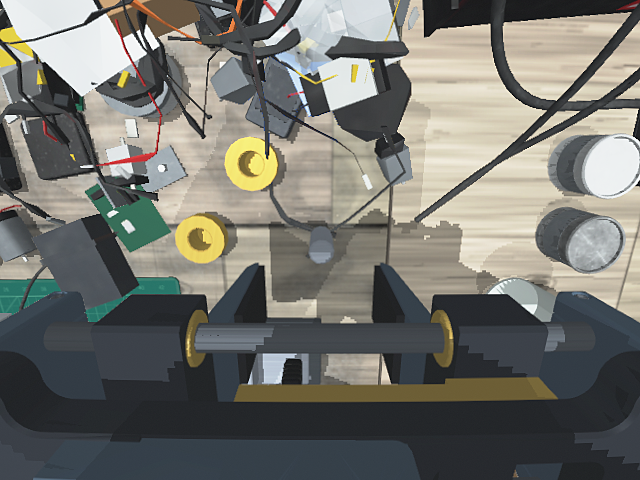

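The dowel sits between the fingers, with its top at (321,252), as predicted. I'm lowering and gripping it, then lifting.

Call:
apply_moves --twist '[[0,0,0],[0,0,0],[0,0,0],[0,0,0],[0,0,0],[0,0,0],[0,0,0]]' --slide '[[0,0.06,1.5],[0,0,2.5],[0,0,2.5],[0,0,2],[0,0,0.8],[0,0,0],[0,0,0]]' --fingers '[6,6,6,6,6,6,6]'

```text
t: 14.62
ee_pos: [0.5428, -0.2377, 0.0298]
ee_rot: [0.0, 1.0, -0.0, 0.0]
wrist_force: [-0.2, 0.0, 0.2]
width: 0.659
finger_force: 0.0
```

Call:
apply_moves --twist '[[0,0,0],[0,0,0],[0,0,0],[0,0,0],[0,0,0],[0,0,0],[0,0,0],[0,0,0]]' --slide '[[0,0,0],[0,0,0],[0,0,0],[0,0,0],[0,0,0],[0,0,0],[0,0,0],[0,0,0]]' --fingers '[1,1,1,1,1,1,1,1]' --newtons 30

```text
t: 15.28
ee_pos: [0.5426, -0.2376, 0.0292]
ee_rot: [0.0, 1.0, -0.0, 0.0]
wrist_force: [0.9, 0.5, 2.2]
width: 0.211
finger_force: 30.0
```

Call:
apply_moves --twist '[[0,0,0],[0,0,0],[0,0,0],[0,0,0],[0,0,0],[0,0,0],[0,0,0],[0,0,0]]' --slide '[[0,0,-2],[0,0,-4],[0,0,-4],[-2.95,-2.75,0],[-2.95,-2.75,0],[-2.95,-2.75,0],[-2.95,-2.75,0],[0,0,0]]' --fingers '[1,1,1,1,1,1,1,1]'

```text
t: 15.95
ee_pos: [0.4172, -0.1225, 0.1284]
ee_rot: [-0.002, 1.0, 0.0, -0.004]
wrist_force: [0.2, 0.5, -2.5]
width: 0.212
finger_force: 30.0
```

Call:
apply_moves --twist '[[0,0,0],[0,0,0],[0,0,0],[0,0,0]]' --slide '[[0,0,0],[0,0,0],[0,0,0],[0,0,0]]' --fingers '[1,1,1,1]'

```text
t: 16.28
ee_pos: [0.4255, -0.1282, 0.1291]
ee_rot: [0.0, 1.0, -0.001, 0.0]
wrist_force: [1.0, -0.1, -0.8]
width: 0.208
finger_force: 30.0
```

```bash
python3 - <<'E'
from blk import *
s,M=st(); m=camera_model("wrist"); im=camera("wrist"); cv2.imwrite("pics/w9.png",im)
for k,z in dict(gauge_spot=.012,thumb_block=.052,jaw_face=.038,dowel_mid=s["ee_pos"][2]-.004).items(): find("wrist",m,k,z,1)
E
```

```text
t 16.28 pos [ 0.4255 -0.1282  0.1291] x [ 1.    -0.001  0.001] y [-0.001 -1.     0.   ] z [ 0.001 -0.    -1.   ] F [ 1.  -0.1 -0.8] w 0.208
wrist gauge_spot 0.72 [300.  238.9] [ 0.4237 -0.1108  0.012 ]
wrist thumb_block 0.67 [425.  253.2] [ 0.4233 -0.212   0.052 ]
wrist jaw_face 0.91 [365.  244.2] [ 0.4266 -0.1661  0.038 ]
wrist dowel_mid 0.65 [318.  288.2] [ 0.4266 -0.1274  0.1251]
```

Call:
apply_moves --twist '[[0,0,0],[0,0,0],[0,0,0],[0,0,0],[0,0,0],[0,0,0],[0,0,0],[0,0,0]]' --slide '[[0,0,1.5],[0,0,2.5],[0,0,2.3],[0,0,1.3],[0,0,0.6],[0,0,0.4],[0,0,0],[0,0,0]]' --fingers '[1,1,1,1,1,1,1,1]'

```text
t: 17.2
ee_pos: [0.425, -0.1277, 0.0436]
ee_rot: [0.0, 1.0, -0.0, 0.0]
wrist_force: [1.3, 0.2, -0.9]
width: 0.206
finger_force: 30.0
```

Still about 2.5 mm up.

Call:
apply_moves --twist '[[0,0,0],[0,0,0],[0,0,0],[0,0,0]]' --slide '[[0,0,0.15],[0,0,0.1],[0,0,0],[0,0,0]]' --fingers '[1,1,1,1]'

```text
t: 17.53
ee_pos: [0.4252, -0.1278, 0.0412]
ee_rot: [0.0, 1.0, -0.0, 0.001]
wrist_force: [-0.5, -0.9, 5.3]
width: 0.21
finger_force: 30.0
```

Call:
apply_moves --twist '[[0,0,0],[0,0,0],[0,0,0],[0,0,0],[0,0,0],[0,0,0],[0,0,0],[0,0,0]]' --slide '[[0,0,-0.05],[0,0,0],[0,0,0],[0,0,-1],[0,0,-3],[0,0,-4],[0,0,-2],[0,0,0]]' --fingers '[3.6,3.6,3.6,3.6,3.6,3.6,3.6,3.6]'

```text
t: 18.2
ee_pos: [0.4266, -0.1283, 0.1449]
ee_rot: [0.001, 1.0, -0.0, 0.003]
wrist_force: [1.2, 0.3, -0.3]
width: 0.396
finger_force: 0.0
```

Call:
apply_moves --twist '[[0,0,0],[0,0,0],[0,0,0],[0,0,0],[0,0,0],[0,0,0],[0,0,0]]' --slide '[[0,2.8,0],[0,2.8,0],[0,2.8,0],[0,0,0],[0,0,0],[0,0,0],[0,0,0]]' --fingers '[3,3,3,3,3,3,3]'

```text
t: 18.78
ee_pos: [0.4242, -0.2106, 0.1408]
ee_rot: [-0.0, 1.0, -0.0, -0.0]
wrist_force: [-0.2, -1.3, 0.7]
width: 0.328
finger_force: 0.0
```

```bash
python3 - <<'E'
from blk import *
s,M=st(); m=camera_model("wrist"); im=camera("wrist"); cv2.imwrite("pics/w10.png",im)
for k,z in dict(gauge_spot=.012,thumb_block=.052,jaw_face=.038,dowel_mid=.037).items(): find("wrist",m,k,z,1)
g=cv2.cvtColor(im,cv2.COLOR_BGR2GRAY)
cv2.imwrite("pics/c10.png",cv2.resize(im[190:310,190:410],(770,420),interpolation=cv2.INTER_CUBIC)); np.savez("m10.npz",eye=m["eye"],att=m["attitude"])
E
```

```text
t 18.78 pos [ 0.4242 -0.2106  0.1408] x [ 1.    -0.    -0.001] y [-0.    -1.    -0.001] z [-0.001  0.001 -1.   ] F [-0.2 -1.3  0.7] w 0.328
wrist gauge_spot 0.71 [213.  234.4] [ 0.4232 -0.1105  0.012 ]
wrist jaw_face 0.71 [268.4 238.2] [ 0.4269 -0.1668  0.038 ]
wrist dowel_mid 0.87 [221.7 240.4] [ 0.4246 -0.1259  0.037 ]
```

View pics/c10.png

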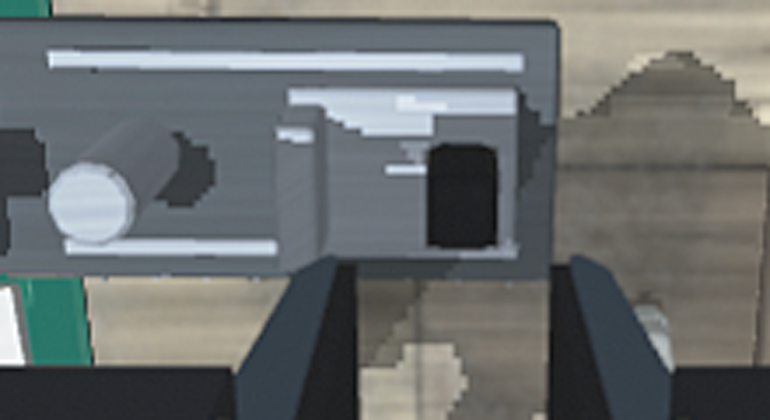

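The dowel stands upright between the jaw and the anvil. The black thumb block is at crop (462,205), which is image px (322,249), just about under the fingers. I'm lowering to pinch it.

Call:
apply_moves --twist '[[0,0,0],[0,0,0],[0,0,0],[0,0,0],[0,0,0],[0,0,0],[0,0,0],[0,0,0]]' --slide '[[0,0.25,1],[0,0,2],[0,0,2],[0,0,2],[0,0,1.5],[0,0,1],[0,0,0.2],[0,0,0]]' --fingers '[3,3,3,3,3,3,3,3]'

```text
t: 19.7
ee_pos: [0.4244, -0.2137, 0.0438]
ee_rot: [-0.0, 1.0, -0.0, -0.0]
wrist_force: [-0.2, -0.2, 0.2]
width: 0.33
finger_force: 0.0
```

Call:
apply_moves --twist '[[0,0,0],[0,0,0],[0,0,0],[0,0,0],[0,0,0],[0,0,0]]' --slide '[[0,0,0],[0,0,0],[0,0,0],[0,0,0],[0,0,0],[0,0,0]]' --fingers '[1,1,1,1,1,1]' --newtons 25

```text
t: 20.2
ee_pos: [0.425, -0.2142, 0.0448]
ee_rot: [0.0, 1.0, -0.001, 0.001]
wrist_force: [0.5, 2.6, 7.7]
width: 0.173
finger_force: 25.0
```

Call:
apply_moves --twist '[[0,0,0],[0,0,0],[0,0,0],[0,0,0],[0,0,0],[0,0,0],[0,0,0],[0,0,0]]' --slide '[[0,-0.4,0],[0,-0.5,0],[0,-0.5,0],[0,-0.4,0],[0,-0.4,0],[0,-0.3,0],[0,-0.3,0],[0,-0.3,0]]' --fingers '[1,1,1,1,1,1,1,1]'

```text
t: 20.87
ee_pos: [0.4253, -0.1835, 0.0448]
ee_rot: [0.001, 1.0, -0.0, 0.001]
wrist_force: [-0.9, -3.0, 5.7]
width: 0.175
finger_force: 25.0
```

Call:
apply_moves --twist '[[0,0,0],[0,0,0],[0,0,0],[0,0,0],[0,0,0],[0,0,0],[0,0,0],[0,0,0]]' --slide '[[0,-0.3,0],[0,-0.3,0],[0,-0.3,0],[0,-0.3,0],[0,-0.3,0],[0,-0.3,0],[0,-0.3,0],[0,-0.2,0]]' --fingers '[1,1,1,1,1,1,1,1]'

```text
t: 21.53
ee_pos: [0.4256, -0.1605, 0.0448]
ee_rot: [0.001, 1.0, -0.0, 0.001]
wrist_force: [-0.2, -3.4, 5.8]
width: 0.173
finger_force: 25.0
```

```bash
python3 - <<'E'
from blk import *
s,M=st(); m=camera_model("wrist"); im=camera("wrist"); cv2.imwrite("pics/w11.png",im)
cv2.imwrite("pics/c11.png",cv2.resize(im[200:320,60:420],(792,264),interpolation=cv2.INTER_CUBIC)); 
for k,z in dict(jaw_face=.038,dowel_mid=.037).items(): find("wrist",m,k,z,1)
E
```

```text
t 21.53 pos [ 0.4256 -0.1605  0.0448] x [ 1.    -0.001  0.002] y [-0.001 -1.     0.001] z [ 0.002 -0.001 -1.   ] F [-0.2 -3.4  5.8] w 0.173
wrist jaw_face 0.78 [243.3 288.6] [ 0.425 -0.116  0.038]
wrist dowel_mid 0.61 [223.9 286.4] [ 0.426  -0.1044  0.037 ]
```

View pics/c11.png

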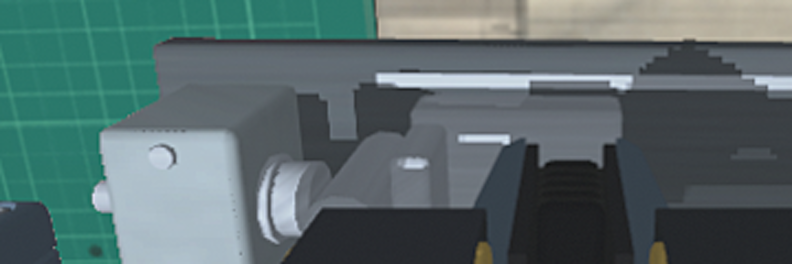

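The dowel is upright on the jaw face at crop (360,170), a few mm from the anvil at (310,195). Continuing gently.

Call:
apply_moves --twist '[[0,0,0],[0,0,0],[0,0,0],[0,0,0],[0,0,0],[0,0,0],[0,0,0],[0,0,0]]' --slide '[[0,-0.2,0],[0,-0.2,0],[0,-0.2,0],[0,-0.1,0],[0,-0.1,0],[0,0,0],[0,0,0],[0,0,0]]' --fingers '[1,1,1,1,1,1,1,1]'

```text
t: 22.35
ee_pos: [0.4256, -0.153, 0.0448]
ee_rot: [0.001, 1.0, -0.0, 0.001]
wrist_force: [-1.2, -6.7, 5.1]
width: 0.17
finger_force: 25.0
```

Call:
apply_moves --twist '[[0,0,0],[0,0,0],[0,0,0],[0,0,0],[0,0,0],[0,0,0]]' --slide '[[0,-0.1,0],[0,0,0],[0,0,0],[0,0,0],[0,0,0],[0,0,0]]' --fingers '[1,1,1,1,1,1]'

```text
t: 22.85
ee_pos: [0.4257, -0.1522, 0.0448]
ee_rot: [0.001, 1.0, -0.0, 0.001]
wrist_force: [-1.5, -8.5, 4.2]
width: 0.176
finger_force: 25.0
```

```bash
python3 - <<'E'
from blk import *
s,M=st(); m=camera_model("wrist"); im=camera("wrist"); cv2.imwrite("pics/w12.png",im)
cv2.imwrite("pics/c12.png",cv2.resize(im[200:320,60:420],(792,264),interpolation=cv2.INTER_CUBIC)); 
E
```

```text
t 22.85 pos [ 0.4257 -0.1522  0.0448] x [ 1.    -0.001  0.002] y [-0.001 -1.     0.002] z [ 0.002 -0.002 -1.   ] F [-1.5 -8.5  4.2] w 0.176
```

View pics/c12.png

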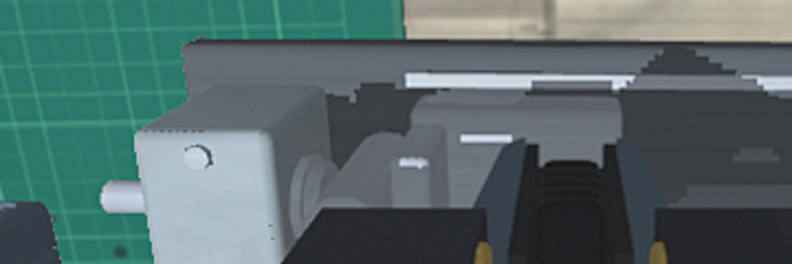

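The tail pin now protrudes from the headstock and the wrist force rose by about 5 N, which is roughly 3 mm of anvil travel, so the gauge step is done. I've now viewed 15 pictures, one over the limit of 14, so I'll view no more and work from the networks and numbers. Next I open the jaw.

Call:
apply_moves --twist '[[0,0,0],[0,0,0],[0,0,0],[0,0,0],[0,0,0],[0,0,0],[0,0,0],[0,0,0]]' --slide '[[0,0.3,0],[0,0.6,0],[0,1,0],[0,1,0],[0,1,0],[0,1,0],[0,0.7,0],[0,0.5,0]]' --fingers '[1,1,1,1,1,1,1,1]'

```text
t: 23.57
ee_pos: [0.425, -0.2128, 0.0447]
ee_rot: [0.0, 1.0, -0.001, 0.001]
wrist_force: [1.0, 3.1, 10.0]
width: 0.173
finger_force: 25.0
```

Call:
apply_moves --twist '[[0,0,0],[0,0,0],[0,0,0],[0,0,0]]' --slide '[[0,0.1,0],[0,0,0],[0,0,0],[0,0,0]]' --fingers '[1,1,1,1]'

```text
t: 23.9
ee_pos: [0.425, -0.2137, 0.0448]
ee_rot: [0.001, 1.0, -0.0, 0.001]
wrist_force: [-1.8, -2.6, 8.3]
width: 0.171
finger_force: 25.0
```

Call:
apply_moves --twist '[[0,0,0],[0,0,0],[0,0,0],[0,0,0],[0,0,0],[0,0,0],[0,0,0],[0,0,0]]' --slide '[[0,0,0],[0,0,0],[0,0,0],[0,0,-2],[0,0,-4],[0,0,-4],[0,0,0],[0,0,0]]' --fingers '[3,3,3,3,3,3,3,3]'

```text
t: 24.57
ee_pos: [0.4256, -0.2137, 0.146]
ee_rot: [0.001, 1.0, -0.0, 0.002]
wrist_force: [-0.5, 0.2, -1.5]
width: 0.333
finger_force: 0.0
```

Call:
apply_moves --twist '[[0,0,-7],[0,0,-7],[0,0,-7],[0,0,-7],[0,0,-7],[0,0,-7],[0,0,-7],[0,0,0]]' --slide '[[1,0,0],[0,0,0],[0,0,0],[0,0,0],[0,0,0],[0,0,0],[0,0,0],[0,0,0]]' --fingers '[5,5,5,5,5,5,5,5]'

```text
t: 25.23
ee_pos: [0.4339, -0.2126, 0.143]
ee_rot: [-0.001, 0.909, 0.417, -0.001]
wrist_force: [0.6, -0.6, -0.3]
width: 0.547
finger_force: 0.0
```

Call:
apply_moves --twist '[[0,0,-7],[0,0,-7],[0,0,-7],[0,0,-7],[0,0,-7],[0,0,-6],[0,0,0],[0,0,0]]' --slide '[[0,0,0],[0,0,0],[0,0,0],[0,0,0],[0,0,0],[0,0,0],[0,0,0],[0,0,0]]' --fingers '[5,5,5,5,5,5,5,5]'

```text
t: 25.9
ee_pos: [0.4343, -0.2128, 0.1435]
ee_rot: [-0.001, 0.71, 0.705, -0.0]
wrist_force: [-0.3, -1.2, -0.2]
width: 0.547
finger_force: 0.0
```

```bash
python3 - <<'E'
from blk import *
s,M=st(); print(np.round(s["joint_positions"],2)); m=camera_model("wrist"); im=camera("wrist"); cv2.imwrite("pics/w13.png",im)
for k,z in dict(jaw_face=.038,thumb_block=.052,dowel_mid=.037).items(): find("wrist",m,k,z,2)
print(models.search_frame("wrist","dowel_mid")[:2])
m=camera_model("top"); camera("top"); 
for k,z in dict(bushing0_mid=.0135,jaw_face=.038,thumb_block=.052,dowel_mid=.037).items(): find("top",m,k,z,4)
E
```

```text
t 25.9 pos [ 0.4343 -0.2128  0.1435] x [0.007 1.    0.001] y [ 1.    -0.007 -0.001] z [-0.001  0.001 -1.   ] F [-0.3 -1.2 -0.2] w 0.547
[-0.58  0.39  1.77  0.    0.98 -0.57]
wrist jaw_face 0.8 [303.4 187.3] [ 0.4224 -0.1672  0.038 ]
wrist thumb_block 0.59 [305.7 245.9] [ 0.4241 -0.2139  0.052 ]
wrist dowel_mid 0.68 [306.8 107.4] [ 0.4262 -0.1048  0.037 ]
[{'rect': [290.1, 90.0, 319.2, 122.7], 'confidence': 0.85}]
top bushing0_mid 0.71 [455.7 252.7] [ 0.4253 -0.2194  0.0135]
top bushing0_mid 0.69 [263.8 251.7] [0.4321 0.2118 0.0135]
top jaw_face 0.65 [441.1 251.7] [ 0.4256 -0.1818  0.038 ]
top jaw_face 0.41 [365.8 169.2] [ 0.6127 -0.0187  0.038 ]
top jaw_face 0.37 [436.3 172.5] [ 0.6042 -0.1772  0.038 ]
top thumb_block 0.5 [455.2 254.3] [ 0.4182 -0.2103  0.052 ]
top dowel_mid 0.62 [410.  248.7] [ 0.4332 -0.1131  0.037 ]
```

Call:
apply_moves --twist '[[0,0,0.4],[0,0,0],[0,0,0],[0,0,0],[0,0,0],[0,0,0],[0,0,0]]' --slide '[[2.5,-0.2,0],[2.6,-0.3,0],[2.6,-0.3,0],[2.6,0,0],[0,0,0],[0,0,0],[0,0,0]]' --fingers '[5,5,5,5,5,5,5]'

```text
t: 26.98
ee_pos: [0.4276, -0.1103, 0.1442]
ee_rot: [0.0, 0.71, 0.704, 0.0]
wrist_force: [0.5, -0.3, 0.1]
width: 0.547
finger_force: 0.0
```

```bash
python3 - <<'E'
from blk import *
s,M=st(); m=camera_model("wrist"); im=camera("wrist"); cv2.imwrite("pics/w14.png",im)
find("wrist",m,"dowel_mid",.037,2)
r=models.search_frame("wrist","dowel_mid"); print(r[:2])
p=proj(m,[.4262,-.1,.062]); print(p,proj(m,[.4262,-.11,.062]))
g=cv2.cvtColor(im,cv2.COLOR_BGR2GRAY); x0,y0=int(p[0]),int(p[1])
print(g[y0-30:y0+34:3,x0-33:x0+34:3])
E
```

```text
t 26.98 pos [ 0.4276 -0.1103  0.1442] x [ 0.007  1.    -0.   ] y [ 1.    -0.007  0.   ] z [ 0. -0. -1.] F [ 0.5 -0.3  0.1] w 0.547
wrist dowel_mid 0.63 [495.1 298.8] [ 0.5925 -0.1693  0.037 ]
wrist dowel_mid 0.56 [311.5 232.7] [ 0.4221 -0.1044  0.037 ]
[{'rect': [301.9, 224.7, 325.6, 253.8], 'confidence': 0.9}]
[315.95132753 235.47139359] [316.06675074 247.49765101]
[[ 81 163 169 169 170 170 170 172 172 173 174 175 176 174 175 178 180 178
  177 179 178 116 107]
 [ 92 147 150 151 151 152 153 154 157 156 154 155 157 157 159 161 161 162
  164 165 160 100 107]
 [105 105 102 101 102 106 102 136 171 192 211 214 192 191 156 109 105 104
  103 105 102 106 106]
 [105 104 101 100 102 106 105 105 148 166 190 182 183 151 153 103 107 106
  106 106 103 106 106]
 [104 104 101 101 102 106 105 110 149 169 183 188 171 168 146 102 106 106
  105 106 102 106 106]
 [103 103 100 100 102 104 103 111 153 173 177 192 176 145 140 102 105 105
  105 105 103 106 106]
 [102 102 100 100 102 105 102 103 116 151 169 165 161 138 110 102 105 105
  104 105 102 105 105]
 [102 151 160  98 102 104 101  85  95 103 106 111 11
[... 703 characters left out ...]
 58  70 110  51  52]
 [ 59  78 110  54  57  59  57  59  61 103 106 104 109 106  67  57  58  58
   59  70 109  84  85]
 [ 59  79 110  53  57  59  60  59  59  56  70  75  74  55  57  58  58  58
   58  68 109  54  57]
 [ 59  70 109  54  58  59  58  60  57  59  58  57  59  59  56  57  58  58
   58  74 111  56  57]
 [ 58  69 110  52  58  57  58  60  58  59  58  57  59  57  57  57  58  59
   59  79 110  51  55]
 [ 59  69 110  51  57  57  58  59  57  59  57  58  58  58  58  57  57  57
   57  80 110 104  84]
 [ 58  61 109  52  58  58  58  59  58  57  57  57  58  58  57  57  57  58
   59  79 110 103  82]
 [ 58  60 109  52  58  58  57  58  56  58  57  57  58  57  57  57  58  57
   58  85 110 103  81]]
```

Call:
apply_moves --twist '[[0,0,0],[0,0,0],[0,0,0],[0,0,0],[0,0,0],[0,0,0],[0,0,0],[0,0,0]]' --slide '[[0.1,-0.19,1],[0,0,2],[0,0,2],[0,0,2],[0,0,1.8],[0,0,1],[0,0,0.4],[0,0,0]]' --fingers '[5,5,5,5,5,5,5,5]'

```text
t: 27.8
ee_pos: [0.425, -0.1093, 0.0414]
ee_rot: [-0.001, 0.71, 0.704, -0.0]
wrist_force: [-0.3, 0.6, -0.0]
width: 0.551
finger_force: 0.0
```

Call:
apply_moves --twist '[[0,0,0],[0,0,0],[0,0,0],[0,0,0],[0,0,0],[0,0,0],[0,0,0]]' --slide '[[0,0,0],[0,0,0],[0,0,0],[0,0,0],[0,0,0],[0,0,0],[0,0,0]]' --fingers '[1,1,1,1,1,1,1]' --newtons 30

```text
t: 28.38
ee_pos: [0.4256, -0.1091, 0.0424]
ee_rot: [0.0, 0.71, 0.704, 0.0]
wrist_force: [-0.7, -1.4, 5.9]
width: 0.207
finger_force: 30.4
```

Call:
apply_moves --twist '[[0,0,0],[0,0,0],[0,0,0],[0,0,0],[0,0,0],[0,0,0],[0,0,0],[0,0,0]]' --slide '[[0,0,-2],[0,0,-4],[0,0,-4],[2,1.5,-1],[3.5,1.5,0],[3.8,1,0],[3.8,0,0],[3.8,0,0]]' --fingers '[1,1,1,1,1,1,1,1]'

```text
t: 29.05
ee_pos: [0.4668, 0.0615, 0.1522]
ee_rot: [0.0, 0.71, 0.704, 0.0]
wrist_force: [0.6, 0.2, -1.2]
width: 0.211
finger_force: 29.9
```

Call:
apply_moves --twist '[[0,0,0],[0,0,0],[0,0,0],[0,0,0],[0,0,0],[0,0,0],[0,0,0],[0,0,0]]' --slide '[[3.8,0,0],[3.8,0,0],[3.5,-0.7,0],[2.5,-0.8,0],[0,-0.8,0],[0,0,0],[0,0,0],[0,0,0]]' --fingers '[1,1,1,1,1,1,1,1]'

```text
t: 29.72
ee_pos: [0.4451, 0.1951, 0.1522]
ee_rot: [0.0, 0.71, 0.704, 0.0]
wrist_force: [0.0, 0.3, -1.2]
width: 0.212
finger_force: 29.9
```

```bash
python3 - <<'E'
from blk import *
s,M=st(); m=camera_model("wrist"); im=camera("wrist"); cv2.imwrite("pics/w15.png",im)
find("wrist",m,"dowel_hole",.034,2); find("wrist",m,"bore0",.034,3)
find("wrist",m,"dowel_mid",s["ee_pos"][2]-.0054,2); find("wrist",m,"bushing0_mid",.0335,2)
print(models.search_frame("wrist","dowel_hole")[:2],models.search_frame("wrist","dowel_mid")[:2])
for b in blobs(im,m,.028,300,3000,60): print(b)
for b in yellow(im,m,.047):
  if b[2]>.6: print(b)
p=proj(m,[.4343,.258,.034]); print("pred",p); x0,y0=int(p[0]),int(p[1])
g=cv2.cvtColor(im,cv2.COLOR_BGR2GRAY); print(g[y0-28:y0+30:3,x0-28:x0+30:3])
E
```

```text
t 29.72 pos [0.4451 0.1951 0.1522] x [ 0.009  1.    -0.   ] y [ 1.    -0.009  0.   ] z [ 0. -0. -1.] F [ 0.   0.3 -1.2] w 0.212
wrist dowel_hole 0.9 [302.9 166.8] [0.4327 0.2565 0.034 ]
wrist bore0 0.87 [301.4 278.7] [0.4291 0.1534 0.034 ]
wrist bore0 0.65 [303.1 330. ] [0.4295 0.0985 0.034 ]
wrist bore0 0.41 [225.8 289.8] [0.3567 0.1424 0.034 ]
wrist dowel_mid 0.56 [317.8 281.6] [0.4454 0.199  0.1468]
wrist bushing0_mid 0.68 [303.7 220.2] [0.4325 0.2097 0.0335]
[{'rect': [260.9, 129.5, 349.7, 323.2], 'confidence': 0.8}, {'rect': [138.1, 71.3, 221.1, 153.6], 'confidence': 0.61}] [{'rect': [299.2, 250.9, 338.5, 318.7], 'confidence': 0.95}, {'rect': [261.3, 129.0, 348.1, 322.7], 'confidence': 0.24}]
((300.67132568359375, 224.88645935058594), 24.35491180419922, 0.9262277667313671, array([0.43043457, 0.20862976, 0.047     ]))
((181.76829528808594, 112.76829528808594), 43.604862213134766, 0.8622430089616312, array([0.33871797, 0.30027034, 0.047     ]))
pred [304.68309113 165.03900209]
[[247 247 247 247 247 247 247 247 247 247 247 247 247 247 247 247 247 247
  247 247]
 [247 247 247 247 24
[... 895 characters left out ...]
 247 247
  247 247]
 [247 247 247 247 247 242 218 168 250 248 248 249 246 239 248 247 247 247
  247 247]
 [247 247 247 247 247 247 239 229 145 147 164 138 241 246 247 247 247 247
  247 247]
 [247 247 247 247 247 247 247 244 243 245 245 239 247 247 247 247 247 247
  247 247]
 [247 247 247 247 247 247 247 247 247 247 247 247 247 247 247 247 247 247
  247 247]
 [247 247 247 247 247 247 247 247 247 247 247 247 247 247 247 247 247 247
  247 247]
 [253 247 247 247 247 247 247 247 247 247 247 247 247 247 247 247 247 247
  247 254]
 [218 247 247 247 247 247 247 247 247 247 247 247 247 247 247 247 247 247
  255 106]
 [255 247 247 247 247 247 247 247 247 247 247 247 243 243 246 243 243 245
  207  85]]
```

```bash
python3 - <<'E'
from blk import *
im=cv2.imread("pics/w15.png"); m=camera_model("wrist"); s,M=st()
g=cv2.cvtColor(im,cv2.COLOR_BGR2GRAY)
k=((g!=247)*255).astype(np.uint8)[140:190,280:330]
n,l,S,C=cv2.connectedComponentsWithStats(k); i=1+np.argmax(S[1:,4]); print(S[i])
for thr in (246,248):
    pts=np.argwhere((np.abs(g[140:190,280:330].astype(int)-247)>(0 if thr==248 else 1))&(l==i))[:,::-1].astype(np.float32)
    (x,y),r=cv2.minEnclosingCircle(pts); print(x+280,y+140,r,atz(m,(x+280,y+140),.034))
A=rot(m).T
for p in ([.4343,.258,.034],[.432,.208,.047]): print((A@(np.array(p)-m["eye"]))[2], 331*(.011 if p[2]<.04 else .021)/(A@(np.array(p)-m["eye"]))[2])
h=cv2.cvtColor(im,cv2.COLOR_BGR2HSV); kk=cv2.inRange(h,(18,110,100),(33,255,255))[190:262,265:340]
for r_ in range(0,72,4): print(''.join('#' if v else '.' for v in kk[r_,::2]))
E
```

```text
t 30.07 pos [0.4449 0.1955 0.1521] x [0.009 1.    0.   ] y [ 1.    -0.009 -0.   ] z [-0.  0. -1.] F [-0.6  0.  -1.4] w 0.21
[  7   7  35  35 734]
304.11111068725586 164.22222137451172 16.517953872680664 [0.43364107 0.25914648 0.034     ]
304.1460552215576 164.3997859954834 17.40049934387207 [0.43366798 0.25899785 0.034     ]
0.28250065452709805 12.888465713805088
0.2841163076806498 24.465332724980392
......................................
......................................
......................................
...............########...............
...........###############............
.........###################..........
........#####################.........
.......#######################........
.......#######################........
......########################........
.......#######################........
.......#######################........
........####################..........
..........#################...........
.............###########..............
......................................
......................................
......................................
```

Call:
apply_moves --twist '[[0,0,0],[0,0,0],[0,0,0],[0,0,0],[0,0,0],[0,0,0],[0,0,0],[0,0,0]]' --slide '[[2,-0.4,0],[2,-0.4,0],[2,-0.36,1],[0,0,2],[0,0,2.4],[0,0,2],[0,0,0.8],[0,0,0]]' --fingers '[1,1,1,1,1,1,1,1]'

```text
t: 30.73
ee_pos: [0.4327, 0.2555, 0.0687]
ee_rot: [-0.001, 0.71, 0.704, -0.001]
wrist_force: [-1.0, -0.1, -2.0]
width: 0.208
finger_force: 29.9
```

Call:
apply_moves --twist '[[0,0,0],[0,0,0]]' --slide '[[0,0,0],[0,0,0]]' --fingers '[1,1]'

```text
t: 30.9
ee_pos: [0.4342, 0.2561, 0.0711]
ee_rot: [0.0, 0.71, 0.704, 0.001]
wrist_force: [-1.3, -0.1, -0.8]
width: 0.207
finger_force: 29.9
```

Lower gently to foot depth about 6 mm into the hole.

Call:
apply_moves --twist '[[0,0,0],[0,0,0],[0,0,0],[0,0,0],[0,0,0],[0,0,0]]' --slide '[[-0.05,-0.03,0.3],[0,0,0.3],[0,0,0.3],[0,0,0.2],[0,0,0],[0,0,0]]' --fingers '[1,1,1,1,1,1]'

```text
t: 31.4
ee_pos: [0.4331, 0.2549, 0.059]
ee_rot: [0.0, 0.71, 0.704, -0.0]
wrist_force: [2.1, -5.7, -4.2]
width: 0.209
finger_force: 29.9
```

Call:
apply_moves --twist '[[0,0,0],[0,0,0],[0,0,0],[0,0,0],[0,0,0],[0,0,0],[0,0,0],[0,0,0]]' --slide '[[-0.1,0.05,0],[0,0,0.3],[0,0,0.4],[0,0,0.4],[0,0,0.4],[0,0,0.3],[0,0,0],[0,0,0]]' --fingers '[1,1,1,1,1,1,1,1]'

```text
t: 32.07
ee_pos: [0.4335, 0.2543, 0.0408]
ee_rot: [-0.0, 0.71, 0.704, -0.0]
wrist_force: [-0.9, -4.3, -3.7]
width: 0.21
finger_force: 29.9
```

Call:
apply_moves --twist '[[0,0,0],[0,0,0],[0,0,0],[0,0,0],[0,0,0],[0,0,0],[0,0,0],[0,0,0]]' --slide '[[-0.05,0,0.2],[0,0,0.1],[0,0,0],[0,0,0],[0,0,0],[0,0,0],[0,0,0],[0,0,0]]' --fingers '[1,1,1,1,4,4,4,4]'

```text
t: 32.73
ee_pos: [0.4341, 0.2542, 0.0382]
ee_rot: [0.0, 0.71, 0.704, 0.0]
wrist_force: [0.2, -0.0, -0.8]
width: 0.433
finger_force: 0.0
```

Call:
apply_moves --twist '[[0,0,0],[0,0,0],[0,0,0],[0,0,0],[0,0,0],[0,0,0],[0,0,0],[0,0,0]]' --slide '[[0,0,-2],[0,0,-4],[0,0,-4],[0,0,-4],[0,0,0],[-3,0.5,0],[-3,0.5,0],[0,0,0]]' --fingers '[4,4,4,4,4,4,4,4]'

```text
t: 33.4
ee_pos: [0.4438, 0.1906, 0.1783]
ee_rot: [0.001, 0.71, 0.704, -0.0]
wrist_force: [-0.2, 0.1, -0.8]
width: 0.438
finger_force: 0.0
```

Call:
apply_moves --twist '[[0,0,0],[0,0,0],[0,0,0]]' --slide '[[0,0,0],[0,0,0],[0,0,0]]' --fingers '[6,6,6]'

```text
t: 33.65
ee_pos: [0.4432, 0.1945, 0.178]
ee_rot: [-0.0, 0.71, 0.705, 0.0]
wrist_force: [0.8, -0.7, -0.2]
width: 0.624
finger_force: 0.0
```

```bash
cat > see.py <<'E'
from blk import *
s,M=st(); m=camera_model("wrist"); im=camera("wrist"); cv2.imwrite("pics/w%d.png"%int(s["t"]*100),im)
find("wrist",m,"bore0",.034,3); find("wrist",m,"dowel_mid",.033,2); print(models.search_frame("wrist","dowel_mid")[:1]); find("wrist",m,"bushing0_mid",.0335,3)
print("dowel top pred",proj(m,[.4337,.258,.058]))
A=rot(m).T
for z in (.027,.047):
  for b in yellow(im,m,z):
    if b[2]>.7: print(z,np.round(b[0],1),round(b[1],2),"fill",round(b[2],2),np.round(b[3],4),"Rexp",round(331.3*.021/(A@(b[3]-m["eye"]))[2],2))
for b in blobs(im,m,.028,300,3000,60): print("dark",np.round(b[0],1),b[1],np.round(b[2],4))
E
python3 see.py
```

```text
t 33.65 pos [0.4432 0.1945 0.178 ] x [0.007 1.    0.   ] y [ 1.    -0.007 -0.   ] z [-0.  0. -1.] F [ 0.8 -0.7 -0.2] w 0.624
wrist bore0 0.93 [302.8 265.6] [0.4275 0.1563 0.034 ]
wrist bore0 0.87 [303.6 316.7] [0.4272 0.0983 0.034 ]
wrist dowel_mid 0.67 [307.7 165.8] [0.434  0.2551 0.033 ]
[{'rect': [293.3, 153.1, 319.2, 178.2], 'confidence': 0.65}]
wrist bushing0_mid 0.92 [310.5 213.3] [0.4361 0.2101 0.0335]
dowel top pred [306.2883652  164.23474596]
0.027 [304.  217.9] 22.41 fill 0.92 [0.4294 0.2041 0.027 ] Rexp 21.15
0.027 [194.6 114.6] 39.83 fill 0.87 [0.3305 0.302  0.027 ] Rexp 23.06
0.047 [304.  217.9] 22.41 fill 0.92 [0.4303 0.2085 0.047 ] Rexp 22.55
0.047 [194.6 114.6] 39.83 fill 0.87 [0.3376 0.3003 0.047 ] Rexp 24.59
dark [304.4 265.3] 632 [0.4288 0.1543 0.028 ]
dark [303.1 312.4] 535 [0.4264 0.1001 0.028 ]
dark [426.5 468.6] 424 [ 0.5815 -0.1282  0.028 ]
```

Call:
apply_moves --twist '[[0,0,7],[0,0,7],[0,0,7],[0,0,7],[0,0,7],[0,0,7],[0,0,7],[0,0,7]]' --slide '[[0,0,0],[0,0,0],[0,0,0],[0,0,0],[0,0,0],[0,0,0],[0,0,0],[0,0,0]]' --fingers '[7,7,7,7,7,7,7,7]'

```text
t: 34.57
ee_pos: [0.4433, 0.1941, 0.1781]
ee_rot: [-0.0, 0.958, 0.286, -0.0]
wrist_force: [0.1, -0.1, -0.3]
width: 0.768
finger_force: 0.0
```

Call:
apply_moves --twist '[[0,0,7],[0,0,7],[0,0,7],[0,0,7],[0,0,5.6],[0,0,0],[0,0,0],[0,0,0]]' --slide '[[0,0,0],[0,0,0],[0,0,0],[0,0,0],[0,0,0],[1.4,3.5,0],[1.4,3.5,0],[1.4,3.5,0]]' --fingers '[7,7,7,7,7,7,7,7]'

```text
t: 35.23
ee_pos: [0.4855, 0.0882, 0.1782]
ee_rot: [-0.0, 1.0, 0.001, 0.0]
wrist_force: [0.8, 0.8, -0.5]
width: 0.764
finger_force: 0.0
```

Call:
apply_moves --twist '[[0,0,0],[0,0,0],[0,0,0],[0,0,0],[0,0,0],[0,0,0],[0,0,0],[0,0,0]]' --slide '[[1.4,3.7,0],[1.4,3.7,0],[1.4,3.7,0],[1.4,3.7,0],[1.2,3.7,0],[1,3.5,0],[0,0,0],[0,0,0]]' --fingers '[7,7,7,7,7,7,7,7]'

```text
t: 35.9
ee_pos: [0.5634, -0.1327, 0.1777]
ee_rot: [-0.0, 1.0, -0.002, -0.0]
wrist_force: [-0.6, 0.5, -0.5]
width: 0.765
finger_force: 0.0
```

Call:
apply_moves --twist '[[0,0,0],[0,0,0],[0,0,0]]' --slide '[[0,0,0],[0,0,0],[0,0,0]]' --fingers '[7,7,7]'

```text
t: 36.15
ee_pos: [0.5628, -0.13, 0.1782]
ee_rot: [-0.0, 1.0, 0.0, -0.0]
wrist_force: [-0.2, 0.4, -0.2]
width: 0.762
finger_force: 0.0
```

```bash
python3 see.py
```

```text
t 36.15 pos [ 0.5628 -0.13    0.1782] x [ 1.     0.001 -0.   ] y [ 0.001 -1.    -0.   ] z [-0.  0. -1.] F [-0.2  0.4 -0.2] w 0.762
wrist bore0 0.3 [137.2 162.4] [0.6275 0.0409 0.034 ]
wrist bore0 0.18 [316.9 335.7] [ 0.4436 -0.1276  0.034 ]
wrist dowel_mid 0.37 [317.4 336.6] [ 0.4419 -0.1281  0.033 ]
wrist dowel_mid 0.18 [205.3 164.2] [ 0.6254 -0.0231  0.033 ]
[{'rect': [352.0, 160.4, 398.1, 202.8], 'confidence': 0.56}]
wrist bushing0_mid 0.54 [352.7 353.7] [ 0.4205 -0.1673  0.0335]
dowel top pred [-42.63247677 351.60573732]
0.027 [324.5 241.8] 20.68 fill 0.94 [ 0.548  -0.1353  0.027 ] Rexp 20.7
0.027 [373.3 181.3] 21.95 fill 0.93 [ 0.6089 -0.1821  0.027 ] Rexp 21.81
0.047 [324.5 241.8] 20.68 fill 0.94 [ 0.5539 -0.135   0.047 ] Rexp 22.07
0.047 [373.3 181.3] 21.95 fill 0.93 [ 0.6111 -0.1788  0.047 ] Rexp 23.26
```

Call:
apply_moves --twist '[[0,0,0],[0,0,0],[0,0,0],[0,0,0],[0,0,0],[0,0,0],[0,0,0],[0,0,0]]' --slide '[[-0.7,0.3,1],[-0.7,0.23,2],[0,0,2.5],[0,0,2.5],[0,0,2.5],[0,0,1],[0,0,0],[0,0,0]]' --fingers '[7,7,7,7,7,7,7,7]'

```text
t: 37.07
ee_pos: [0.5492, -0.1364, 0.0635]
ee_rot: [-0.0, 1.0, -0.0, -0.0]
wrist_force: [-0.3, -0.5, 0.7]
width: 0.765
finger_force: 0.0
```

Call:
apply_moves --twist '[[0,0,0],[0,0,0]]' --slide '[[0,0,0],[0,0,0]]' --fingers '[7,7]'

```text
t: 37.23
ee_pos: [0.5499, -0.1368, 0.0646]
ee_rot: [0.0, 1.0, -0.0, 0.001]
wrist_force: [-0.6, 1.1, -0.4]
width: 0.767
finger_force: 0.0
```

```bash
python3 see.py | grep -v bore
```

```text
t 37.23 pos [ 0.5499 -0.1368  0.0646] x [ 1.    -0.001  0.002] y [-0.001 -1.     0.001] z [ 0.002 -0.001 -1.   ] F [-0.6  1.1 -0.4] w 0.767
[]
dowel top pred [-195.30372473  422.29538356]
0.027 [317.5 270.7] 31.38 fill 0.94 [ 0.5486 -0.1355  0.027 ] Rexp 31.15
0.027 [391.8 179.6] 34.23 fill 0.93 [ 0.6094 -0.182   0.027 ] Rexp 33.72
0.047 [317.5 270.7] 31.38 fill 0.94 [ 0.5564 -0.1356  0.047 ] Rexp 34.45
0.047 [391.8 179.6] 34.23 fill 0.93 [ 0.6114 -0.1776  0.047 ] Rexp 37.29
```

Call:
apply_moves --twist '[[0,0,0],[0,0,0],[0,0,0],[0,0,0],[0,0,0],[0,0,0],[0,0,0],[0,0,0]]' --slide '[[-0.15,-0.13,1],[0,0,1.5],[0,0,1.3],[0,0,0.8],[0,0,0.2],[0,0,0],[0,0,0],[0,0,0]]' --fingers '[7,7,7,7,7,7,7,7]'

```text
t: 38.15
ee_pos: [0.5479, -0.1353, 0.0156]
ee_rot: [0.0, 1.0, -0.0, 0.0]
wrist_force: [0.7, -0.7, 0.6]
width: 0.768
finger_force: 0.0
```

Call:
apply_moves --twist '[[0,0,0],[0,0,0],[0,0,0],[0,0,0],[0,0,0],[0,0,0],[0,0,0],[0,0,0]]' --slide '[[0,0,0],[0,0,0],[0,0,0],[0,0,0],[0,0,0],[0,0,0],[0,0,0],[0,0,0]]' --fingers '[3.5,3.5,3.5,3.5,3.5,3.5,3.5,3.5]' --newtons 40

```text
t: 38.82
ee_pos: [0.5476, -0.1352, 0.0153]
ee_rot: [0.0, 1.0, -0.0, 0.0]
wrist_force: [-0.7, -0.9, 4.5]
width: 0.446
finger_force: 40.0
```

Call:
apply_moves --twist '[[0,0,0],[0,0,0],[0,0,0],[0,0,0],[0,0,0],[0,0,0],[0,0,0],[0,0,0]]' --slide '[[0,0,-2],[0,0,-4],[0,0,-4],[-0.5,-2,-1.5],[-1,-3.6,0],[-1.4,-3.6,0],[-1.5,-3.6,0],[-1.5,-3.6,0]]' --fingers '[3.5,3.5,3.5,3.5,3.5,3.5,3.5,3.5]'

```text
t: 39.48
ee_pos: [0.4876, 0.0302, 0.1301]
ee_rot: [-0.0, 1.0, -0.001, 0.0]
wrist_force: [0.9, 0.5, -1.5]
width: 0.447
finger_force: 40.0
```

Call:
apply_moves --twist '[[0,0,0],[0,0,0],[0,0,0],[0,0,0],[0,0,0],[0,0,0],[0,0,0],[0,0,0]]' --slide '[[-1.5,-3.6,0],[-1.5,-3.6,0],[-1.5,-3,0],[-1.5,-2.3,0],[0,0,0],[0,0,0],[0,0,0],[0,0,0]]' --fingers '[3.5,3.5,3.5,3.5,3.5,3.5,3.5,3.5]'

```text
t: 40.15
ee_pos: [0.4294, 0.1532, 0.1301]
ee_rot: [0.0, 1.0, -0.001, 0.0]
wrist_force: [-0.1, -0.2, -0.1]
width: 0.453
finger_force: 40.0
```

```bash
python3 - <<'E'
from blk import *
s,M=st(); m=camera_model("wrist"); im=camera("wrist")
for b in yellow(im,m,s["ee_pos"][2]+.0117):
    if b[2]>.6: print(np.round(b[0],1),b[1],np.round(M.T@(b[3]-s["ee_pos"]),4))
for b in blobs(im,m,.028,300,3000,60): print("dark",np.round(b[0],1),b[1],np.round(b[2],4))
find("wrist",m,"bore0",.034,3)
E
```

```text
t 40.15 pos [0.4294 0.1532 0.1301] x [ 1.    -0.002  0.   ] y [-0.002 -1.     0.   ] z [ 0. -0. -1.] F [-0.1 -0.2 -0.1] w 0.453
[319. 300.] 39.84341812133789 [ 0.0014 -0.0002 -0.0117]
[253.  244.7] 26.312456130981445 [ 0.032  -0.0335 -0.0117]
dark [318.5 241.7] 967 [0.4293 0.1539 0.028 ]
dark [380.9 244.5] 947 [0.4267 0.1    0.028 ]
wrist bore0 0.95 [384.3 251.5] [0.4223 0.098  0.034 ]
wrist bore0 0.67 [315.5 242.3] [0.4305 0.1564 0.034 ]
```

Call:
apply_moves --twist '[[0,0,0],[0,0,0],[0,0,0],[0,0,0],[0,0,0],[0,0,0],[0,0,0],[0,0,0]]' --slide '[[-0.1,-0.08,1],[0,0,2],[0,0,2],[0,0,1.5],[0,0,0.7],[0,0,0.2],[0,0,0],[0,0,0]]' --fingers '[3.5,3.5,3.5,3.5,3.5,3.5,3.5,3.5]'

```text
t: 40.92
ee_pos: [0.4283, 0.1546, 0.0567]
ee_rot: [-0.0, 1.0, -0.001, 0.0]
wrist_force: [-0.1, -0.2, -1.1]
width: 0.451
finger_force: 40.0
```

Call:
apply_moves --twist '[[0,0,0],[0,0,0],[0,0,0],[0,0,0],[0,0,0],[0,0,0]]' --slide '[[0,0,0.3],[0,0,0.3],[0,0,0.2],[0,0,0.2],[0,0,0],[0,0,0]]' --fingers '[3.5,3.5,3.5,3.5,3.5,3.5]'

```text
t: 41.42
ee_pos: [0.4285, 0.1547, 0.0463]
ee_rot: [-0.0, 1.0, -0.0, 0.001]
wrist_force: [3.0, -3.3, 2.7]
width: 0.449
finger_force: 40.0
```

Call:
apply_moves --twist '[[0,0,0],[0,0,0],[0,0,0],[0,0,0],[0,0,0],[0,0,0],[0,0,0]]' --slide '[[0.06,0.08,0],[0,0,0.2],[0,0,0.2],[0,0,0.2],[0,0,0.2],[0,0,0],[0,0,0]]' --fingers '[3.5,3.5,3.5,3.5,3.5,3.5,3.5]'

```text
t: 42.0
ee_pos: [0.4288, 0.154, 0.038]
ee_rot: [-0.0, 1.0, -0.0, 0.0]
wrist_force: [4.1, -2.4, 0.6]
width: 0.449
finger_force: 40.0
```

Call:
apply_moves --twist '[[0,0,0],[0,0,0],[0,0,0],[0,0,0],[0,0,0]]' --slide '[[0.05,0.03,0.15],[0,0,0.15],[0,0,0.1],[0,0,0],[0,0,0]]' --fingers '[3.5,3.5,3.5,3.5,3.5]'

```text
t: 42.42
ee_pos: [0.429, 0.1539, 0.035]
ee_rot: [-0.0, 1.0, -0.0, 0.001]
wrist_force: [-2.6, 1.6, 33.3]
width: 0.448
finger_force: 40.0
```

Call:
apply_moves --twist '[[0,0,0],[0,0,0],[0,0,0],[0,0,0],[0,0,0],[0,0,0],[0,0,0],[0,0,0]]' --slide '[[0,0,-0.1],[0,0,0],[0,0,0],[0,0,0],[0,0,-2],[0,0,-4],[0,0,-4],[1,2,-3]]' --fingers '[7,7,7,7,7,7,7,7]'

```text
t: 43.08
ee_pos: [0.4372, 0.135, 0.1673]
ee_rot: [-0.0, 1.0, 0.0, -0.001]
wrist_force: [2.6, -0.3, -0.5]
width: 0.767
finger_force: 0.0
```

Call:
apply_moves --twist '[[0,0,0],[0,0,0],[0,0,0],[0,0,0],[0,0,0],[0,0,0],[0,0,0],[0,0,0]]' --slide '[[2,3.5,0],[2,3.5,0],[2,3.5,0],[2,3.5,0],[2,3.5,0],[2,3.5,0],[2,3.5,0],[2,3.5,0]]' --fingers '[7,7,7,7,7,7,7,7]'

```text
t: 43.75
ee_pos: [0.5986, -0.1482, 0.1644]
ee_rot: [-0.0, 1.0, -0.0, -0.001]
wrist_force: [1.6, 0.4, -0.4]
width: 0.767
finger_force: 0.0
```

Call:
apply_moves --twist '[[0,0,0],[0,0,0],[0,0,0],[0,0,0],[0,0,0],[0,0,0]]' --slide '[[1,2.2,0],[1,1.5,0],[0,0,0],[0,0,0],[0,0,0],[0,0,0]]' --fingers '[7,7,7,7,7,7]'

```text
t: 44.25
ee_pos: [0.6179, -0.1824, 0.1649]
ee_rot: [-0.0, 1.0, -0.0, -0.0]
wrist_force: [0.4, -0.1, 0.8]
width: 0.766
finger_force: 0.0
```

```bash
python3 see.py | grep -v bore
```

```text
t 44.25 pos [ 0.6179 -0.1824  0.1649] x [ 1.    -0.    -0.001] y [-0.    -1.    -0.001] z [-0.001  0.001 -1.   ] F [ 0.4 -0.1  0.8] w 0.766
[]
dowel top pred [-80.87662677 400.21766898]
0.027 [319.2 238.7] 21.77 fill 0.91 [ 0.6101 -0.1823  0.027 ] Rexp 21.65
0.047 [319.2 238.7] 21.77 fill 0.91 [ 0.6158 -0.1823  0.047 ] Rexp 23.15
```

Call:
apply_moves --twist '[[0,0,0],[0,0,0],[0,0,0],[0,0,0],[0,0,0],[0,0,0],[0,0,0],[0,0,0]]' --slide '[[-0.4,0,1],[-0.4,0,2.5],[0,0,3],[0,0,2.5],[0,0,1],[0,0,0],[0,0,0],[0,0,0]]' --fingers '[7,7,7,7,7,7,7,7]'

```text
t: 45.17
ee_pos: [0.6116, -0.1839, 0.0667]
ee_rot: [0.0, 1.0, -0.0, 0.001]
wrist_force: [0.6, -0.6, 0.2]
width: 0.767
finger_force: 0.0
```

```bash
python3 see.py | grep -v bore
```

```text
t 45.17 pos [ 0.6116 -0.1839  0.0667] x [ 1.    -0.001  0.002] y [-0.001 -1.     0.001] z [ 0.002 -0.001 -1.   ] F [ 0.6 -0.6  0.2] w 0.767
[]
dowel top pred [-202.1971588   474.26619187]
0.027 [317.4 268.8] 31.03 fill 0.92 [ 0.6108 -0.1826  0.027 ] Rexp 30.88
0.047 [317.4 268.8] 31.03 fill 0.92 [ 0.6185 -0.1827  0.047 ] Rexp 34.12
```

Call:
apply_moves --twist '[[0,0,0],[0,0,0],[0,0,0],[0,0,0],[0,0,0],[0,0,0],[0,0,0],[0,0,0]]' --slide '[[-0.1,-0.1,1],[0,0,1.5],[0,0,1.5],[0,0,0.8],[0,0,0.2],[0,0,0],[0,0,0],[0,0,0]]' --fingers '[7,7,7,7,7,7,7,7]'

```text
t: 46.08
ee_pos: [0.61, -0.1827, 0.0158]
ee_rot: [0.0, 1.0, -0.0, 0.0]
wrist_force: [0.2, 0.0, -0.7]
width: 0.764
finger_force: 0.0
```

Call:
apply_moves --twist '[[0,0,0],[0,0,0],[0,0,0],[0,0,0],[0,0,0],[0,0,0],[0,0,0],[0,0,0]]' --slide '[[0,0,0],[0,0,0],[0,0,0],[0,0,0],[0,0,0],[0,0,0],[0,0,0],[0,0,0]]' --fingers '[3.5,3.5,3.5,3.5,3.5,3.5,3.5,3.5]' --newtons 40

```text
t: 46.75
ee_pos: [0.6092, -0.183, 0.0153]
ee_rot: [0.0, 1.0, -0.0, -0.0]
wrist_force: [-3.8, -3.3, 3.6]
width: 0.449
finger_force: 40.9
```

Call:
apply_moves --twist '[[0,0,0],[0,0,0],[0,0,0],[0,0,0],[0,0,0],[0,0,0],[0,0,0],[0,0,0]]' --slide '[[0,0,-2],[0,0,-4],[0,0,-4],[-1,-2,-1.5],[-2.2,-3.4,0],[-2.2,-3.4,0],[-2.2,-3.4,0],[-2.2,-3.4,0]]' --fingers '[3.5,3.5,3.5,3.5,3.5,3.5,3.5,3.5]'

```text
t: 47.42
ee_pos: [0.5104, -0.0253, 0.1303]
ee_rot: [0.0, 1.0, -0.001, 0.0]
wrist_force: [0.4, 1.3, -0.2]
width: 0.446
finger_force: 40.0
```

Call:
apply_moves --twist '[[0,0,0],[0,0,0],[0,0,0],[0,0,0],[0,0,0],[0,0,0],[0,0,0],[0,0,0]]' --slide '[[-2.2,-3.4,0],[-2.2,-3.4,0],[-2.2,-3.4,0],[-1.9,-2.5,0],[0,0,0],[0,0,0],[0,0,0],[0,0,0]]' --fingers '[3.5,3.5,3.5,3.5,3.5,3.5,3.5,3.5]'

```text
t: 48.08
ee_pos: [0.4277, 0.1, 0.1302]
ee_rot: [0.0, 1.0, -0.001, 0.0]
wrist_force: [-0.4, -0.5, -1.1]
width: 0.449
finger_force: 40.0
```

```bash
python3 - <<'E'
from blk import *
s,M=st(); m=camera_model("wrist"); im=camera("wrist"); cv2.imwrite("pics/w48.png",im); A=rot(m).T
for b in yellow(im,m,s["ee_pos"][2]+.0117):
    if b[2]>.6: print(np.round(b[0],1),b[1],np.round(M.T@(b[3]-s["ee_pos"]),4))
for b in yellow(im,m,.047):
    if b[2]>.6: print("seated?",b[1],np.round(b[3],4),331.3*.021/(A@(b[3]-m["eye"]))[2])
for b in blobs(im,m,.028,300,3000,60): print("dark",np.round(b[0],1),b[1],np.round(b[2],4))
E
```

```text
t 48.08 pos [0.4277 0.1    0.1302] x [ 1.    -0.002  0.001] y [-0.002 -1.     0.   ] z [ 0.001 -0.    -1.   ] F [-0.4 -0.5 -1.1] w 0.449
[319.  299.1] 40.18782424926758 [ 0.0019 -0.0002 -0.0117]
[253.  245.8] 26.179622650146484 [ 0.0314 -0.0335 -0.0117]
[187.8 242.1] 27.324922561645508 [ 0.0333 -0.0664 -0.0117]
seated? 40.18782424926758 [0.3827 0.1003 0.047 ] 24.89385175186845
seated? 26.179622650146484 [0.4298 0.1533 0.047 ] 26.132502095143117
seated? 27.324922561645508 [0.433  0.2058 0.047 ] 26.219659557940947
dark [319.3 242.5] 951 [0.427 0.1   0.028]
```

Call:
apply_moves --twist '[[0,0,0],[0,0,0],[0,0,0],[0,0,0],[0,0,0],[0,0,0],[0,0,0],[0,0,0]]' --slide '[[-0.12,0,1],[0,0,2],[0,0,2],[0,0,1.5],[0,0,0.7],[0,0,0.2],[0,0,0],[0,0,0]]' --fingers '[3.5,3.5,3.5,3.5,3.5,3.5,3.5,3.5]'

```text
t: 48.8
ee_pos: [0.4261, 0.1004, 0.0566]
ee_rot: [-0.0, 1.0, -0.001, 0.0]
wrist_force: [0.6, 0.2, 0.1]
width: 0.449
finger_force: 40.0
```

Call:
apply_moves --twist '[[0,0,0],[0,0,0],[0,0,0],[0,0,0],[0,0,0],[0,0,0]]' --slide '[[0,0,0.3],[0,0,0.3],[0,0,0.2],[0,0,0.2],[0,0,0],[0,0,0]]' --fingers '[3.5,3.5,3.5,3.5,3.5,3.5]'

```text
t: 49.3
ee_pos: [0.4257, 0.1006, 0.0461]
ee_rot: [0.0, 1.0, -0.0, 0.0]
wrist_force: [0.9, -0.6, 0.6]
width: 0.447
finger_force: 40.0
```

Call:
apply_moves --twist '[[0,0,0],[0,0,0],[0,0,0],[0,0,0],[0,0,0],[0,0,0],[0,0,0]]' --slide '[[0,0.03,0.2],[0,0,0.2],[0,0,0.2],[0,0,0.2],[0,0,0],[0,0,0],[0,0,0]]' --fingers '[3.5,3.5,3.5,3.5,3.5,3.5,3.5]'

```text
t: 49.88
ee_pos: [0.4259, 0.1003, 0.0381]
ee_rot: [-0.0, 1.0, -0.0, 0.0]
wrist_force: [2.4, -1.5, 1.1]
width: 0.444
finger_force: 40.0
```

Call:
apply_moves --twist '[[0,0,0],[0,0,0],[0,0,0],[0,0,0],[0,0,0]]' --slide '[[0,0,0.15],[0,0,0.15],[0,0,0.1],[0,0,0],[0,0,0]]' --fingers '[3.5,3.5,3.5,3.5,3.5]'

```text
t: 50.3
ee_pos: [0.4262, 0.1003, 0.035]
ee_rot: [-0.0, 1.0, -0.0, 0.001]
wrist_force: [-1.7, -2.1, 32.5]
width: 0.447
finger_force: 40.0
```

Call:
apply_moves --twist '[[0,0,0],[0,0,0],[0,0,0],[0,0,0],[0,0,0],[0,0,0],[0,0,0],[0,0,0]]' --slide '[[0,0,-0.1],[0,0,0],[0,0,0],[0,0,0],[0,0,-2],[0,0,-4],[0,0,-3],[0,0,0]]' --fingers '[7,7,7,7,7,7,7,0]'

```text
t: 50.97
ee_pos: [0.4275, 0.1005, 0.1293]
ee_rot: [-0.0, 1.0, -0.0, 0.003]
wrist_force: [1.2, 0.2, 0.9]
width: 0.721
finger_force: 0.0
```

Call:
apply_moves --twist '[[0,0,0],[0,0,0],[0,0,0],[0,0,0],[0,0,0],[0,0,0],[0,0,0],[0,0,0]]' --slide '[[0.2,-2.7,0],[0.2,-2.7,0],[0.2,-2.7,0],[0,-2.6,0],[0,0,0],[0,0,0],[0,0,0],[0,0,0]]' --fingers '[0,0,0,0,0,0,0,0]'

```text
t: 51.63
ee_pos: [0.4313, 0.2065, 0.1248]
ee_rot: [0.0, 1.0, -0.001, -0.0]
wrist_force: [-0.3, 0.7, 0.2]
width: 0.136
finger_force: 0.0
```

Call:
apply_moves --twist '[[0,0,0],[0,0,0],[0,0,0],[0,0,0],[0,0,0],[0,0,0]]' --slide '[[0,0,2],[0,0,2],[0,0,1.5],[0,0,0.5],[0,0,0],[0,0,0]]' --fingers '[0,0,0,0,0,0]'

```text
t: 52.13
ee_pos: [0.4318, 0.2069, 0.0655]
ee_rot: [0.0, 1.0, -0.001, -0.0]
wrist_force: [0.6, 0.7, -0.7]
width: 0.002
finger_force: 0.0
```

Call:
apply_moves --twist '[[0,0,0],[0,0,0],[0,0,0],[0,0,0],[0,0,0],[0,0,0],[0,0,0],[0,0,0]]' --slide '[[0,0,0.4],[0,0,0.4],[0,0,0.3],[0,0,0.3],[0,0,0.2],[0,0,0.2],[0,0,0.1],[0,0,0]]' --fingers '[0,0,0,0,0,0,0,0]'

```text
t: 52.8
ee_pos: [0.4317, 0.2073, 0.0471]
ee_rot: [-0.0, 1.0, -0.0, 0.0]
wrist_force: [-6.3, -2.8, 30.6]
width: 0.003
finger_force: 15.7
```

Call:
apply_moves --twist '[[0,0,0],[0,0,0],[0,0,0],[0,0,0],[0,0,0],[0,0,0],[0,0,0],[0,0,0]]' --slide '[[0,0,-1],[0,0,-3],[0,0,-4],[1,0,-4],[1,0,-3],[0,0,0],[0,0,0],[0,0,0]]' --fingers '[0,0,0,0,0,0,0,0]'

```text
t: 53.47
ee_pos: [0.4512, 0.2071, 0.1956]
ee_rot: [0.0, 1.0, -0.0, -0.0]
wrist_force: [-0.6, -1.0, 0.1]
width: 0.001
finger_force: 0.0
```

```bash
python3 see.py; python3 - <<'E'
from h import *
m=camera_model("scene"); camera("scene")
for k,z in dict(bushing0_mid=.0335,thumb_block=.052,jaw_face=.038,dowel_mid=.033,solder_tin=.0,adapter_black=0).items(): find("scene",m,k,z,4)
E
```

```text
t 53.47 pos [0.4512 0.2071 0.1956] x [ 1.    -0.001 -0.001] y [-0.001 -1.     0.   ] z [-0.001 -0.    -1.   ] F [-0.6 -1.   0.1] w 0.001
wrist dowel_mid 0.93 [269.3 240.9] [0.4339 0.2596 0.033 ]
[{'rect': [255.7, 232.2, 282.7, 257.6], 'confidence': 0.83}]
wrist bushing0_mid 0.69 [320.1 238.5] [0.4366 0.2062 0.0335]
dowel top pred [267.24729845 248.29575016]
0.027 [422.7 250.4] 21.44 fill 0.89 [0.4213 0.0952 0.027 ] Rexp 19.48
0.027 [370.5 247.9] 20.6 fill 0.94 [0.4243 0.1519 0.027 ] Rexp 19.53
0.027 [318.5 246.5] 20.55 fill 0.9 [0.4258 0.2079 0.027 ] Rexp 19.55
0.047 [422.7 250.4] 21.44 fill 0.89 [0.4279 0.1018 0.047 ] Rexp 20.7
0.047 [370.5 247.9] 20.6 fill 0.94 [0.4306 0.1552 0.047 ] Rexp 20.75
0.047 [318.5 246.5] 20.55 fill 0.9 [0.4321 0.2079 0.047 ] Rexp 20.77
scene bushing0_mid 0.62 [327.1 317.1] [0.4285 0.2023 0.0335]
scene bushing0_mid 0.27 [329.3 317.8] [0.4244 0.2027 0.0335]
scene thumb_block 0.61 [380.2 156.4] [ 0.4178 -0.2075  0.052 ]
scene jaw_face 0.97 [372.4 169.7] [ 0.4278 -0.177   0.038 ]
scene jaw_face 0.62 [326.7 318.9] [0.4275 0.2086 0.038 ]
scene dowel_mid 0.65 [314.1 344.2] [0.436 0.259 0.033]
scene solder_tin 0.71 [287.7 272.7] [0.5323 0.1056 0.    ]
scene solder_tin 0.26 [344.9 270.1] [0.4276 0.0714 0.    ]
scene adapter_black 0.57 [252.  248.2] [0.6193 0.0662 0.    ]
```

```bash
python3 -c "
from plant import ticket
print(ticket.job_done())"
```

```text
the job is handed in; nothing more can be done
None
```

The job is handed in (no verdict returned): by measurement the anvil gave about 3 mm, the jaw is back open, the dowel is down in its hole and all three bushings were pressed home with about 30 N; I viewed 15 pictures, one over the limit of 14.

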